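Tip the worn vise fastenings into the scrap bin and cover it

TASK

Clear up after the vise repair: gather every worn steel fastening lying on the bench (hex nuts, T-nuts, the vise jaw block) into the parts tray while it stands on its mat; then, with all of them still in it, hook the level tray's front edge on the near rim of the scrap bin and, pivoting on that rim, swing the handle up and over until the tray is steeper than 60 degrees and everything has slid into the bin. Put the empty tray back flat on its rubber mat, with nothing left outside the bin, and only then lay the loose cover on the bin so that it sits fully down and level. Leave the other things on the bench where they are.

Things in the scene. Friction and masses are not known exactly. Their poses are not given: they have to be found in the camera images.
- tray: aluminium open-fronted parts tray, 150 (x) x 138 (y) mm, 0.28 kg. Origin: centre of its underside; +x the open pouring edge, z up. Floor top at z = 18 mm, 4 mm thick, on two cross bars along y, 14 mm tall, 4 thick, at x = +55 (the tab) and -60 mm; ahead of the tab the floor is a nose to x = 75 mm. Side and rear walls 4 mm thick, up to z = 38 mm; no front wall. Black handle at the rear
- tray_notch (a point): hooking notch, tray frame (62, 0, 9) mm: the axis of the bin's round rim bead lies here when the nose rests on the bead and the tab hangs outside, touching it. Pivot the tray about the line through this point along its y: handle rises, nose goes down inside the bin; free up to about 95 degrees
- tray_handle (a point): grip point on the handle blade, tray frame (-104, 0, 79.5) mm. Blade: flat, 12 mm thick, 60 wide (tray y), leaning back 40 degrees: from (-75, 0, 45) along (-0.643, 0, 0.766), ending 19 mm past this point. Fingers close on its broad faces, coming from above and behind along (0.643, 0, -0.766). Grip firmly (80 N or more): the tray hangs out in front of the grip
- bin: painted steel scrap bin fixed to the bench, open top, empty. Walls 3 mm thick, centre lines 130 (x) by 180 (y) mm apart, 100 tall, with a rolled rim: a round bead 10 mm thick, axis at z = 100, top at 105 mm. Origin: centre of underside; +x is the pouring direction (about world -y), away from the tray's mat. The tray hooks on the -x side, its +x along the bin's +x
- bin_rim (a point): middle of the bead axis on the bin's -x (near, toward the mat) side, in bin frame (-65, 0, 100) mm; axes as the bin's
- bin_mouth (a point): centre of the bin's mouth at the top of the bead, 105 mm above the bench; axes as the bin's
- mat: black rubber mat fixed on the bench, 220 (x) x 170 (y) x 3 mm; origin: centre of its underside. The tray starts on it and goes back on it, roughly central
- cover: loose sheet-steel bin cover, 0.30 kg, right way up. Origin: centre of underside. Plate 145 (x) x 195 (y) x 4 mm, lower face at z = 10 mm, above a locating frame 112 x 162 mm, 10 deep, that enters the bin's mouth (120 x 170 mm between beads); its x lies along the bin's x, either way round. Grip: black bar along y at the middle, 14 mm thick (x), 70 long, z = 14 to 44 mm
- cover_seat (a point): centre of the cover plate's lower face, cover frame (0, 0, 10) mm: it comes to bin_mouth when seated
- nut_1: steel hex nut, 30 mm across flats, 18 mm tall, lying flat, 70 g; origin: centre of underside; two flats face its +x and -x, the others every 60 degrees
- nut_2: same as nut_1
- tnut_1: steel T-nut, 90 g: foot 36 (x) x 30 (y) x 10 mm, with a stem 18 (x) x 30 (y) x 10 mm on it, 20 mm tall in all; origin: centre of underside. Its end faces (+y and -y) are flat, 30 mm apart
- tnut_2: same as tnut_1
- jaw: steel vise jaw block 50 (x) x 20 (y) x 20 mm, 120 g; origin: centre of underside
- screwdriver: bystander: screwdriver lying on the bench
- tape: bystander: roll of tape, 72 mm across, 25 mm tall
- can: bystander: can, 66 mm across, 120 mm tall
- oil: bystander: oil bottle, 60 mm across, 180 mm tall
- hammer: bystander: hammer lying on the bench
- wrench: bystander: wrench lying on the bench
Mind the look-alikes: they are no part of the job. Leave any purple or red look-alike of the tnut_2 alone.

How it is judged:
On the way, in this order (a step that is already met when the one before it is completed fails the run):
1. all the fastenings lie in the tray, which stands flat on its mat (x of nut_1 in the frame of tray between -0.075 and 0.075 m and y of nut_1 in the frame of tray between -0.066 and 0.066 m and z of nut_1 in the frame of tray between 0.01 and 0.065 m and x of nut_2 in the frame of tray between -0.075 and 0.075 m and y of nut_2 in the frame of tray between -0.066 and 0.066 m and z of nut_2 in the frame of tray between 0.01 and 0.065 m and x of tnut_1 in the frame of tray between -0.075 and 0.075 m and y of tnut_1 in the frame of tray between -0.066 and 0.066 m and z of tnut_1 in the frame of tray between 0.01 and 0.065 m and x of tnut_2 in the frame of tray between -0.075 and 0.075 m and y of tnut_2 in the frame of tray between -0.066 and 0.066 m and z of tnut_2 in the frame of tray between 0.01 and 0.065 m and x of jaw in the frame of tray between -0.075 and 0.075 m and y of jaw in the frame of tray between -0.066 and 0.066 m and z of jaw in the frame of tray between 0.01 and 0.065 m and x of tray in the frame of mat between -0.06 and 0.06 m and y of tray in the frame of mat between -0.06 and 0.06 m and z of tray in the frame of mat below 0.008 m and angle between tray's own z axis and vertical below 0.06 rad), for 0.3 s.
2. the level tray is hooked on the bin's near rim, resting on it, with all the fastenings in it (x of nut_1 in the frame of tray between -0.075 and 0.075 m and y of nut_1 in the frame of tray between -0.066 and 0.066 m and z of nut_1 in the frame of tray between 0.01 and 0.065 m and x of nut_2 in the frame of tray between -0.075 and 0.075 m and y of nut_2 in the frame of tray between -0.066 and 0.066 m and z of nut_2 in the frame of tray between 0.01 and 0.065 m and x of tnut_1 in the frame of tray between -0.075 and 0.075 m and y of tnut_1 in the frame of tray between -0.066 and 0.066 m and z of tnut_1 in the frame of tray between 0.01 and 0.065 m and x of tnut_2 in the frame of tray between -0.075 and 0.075 m and y of tnut_2 in the frame of tray between -0.066 and 0.066 m and z of tnut_2 in the frame of tray between 0.01 and 0.065 m and x of jaw in the frame of tray between -0.075 and 0.075 m and y of jaw in the frame of tray between -0.066 and 0.066 m and z of jaw in the frame of tray between 0.01 and 0.065 m and x of tray_notch in the frame of bin_rim between -0.014 and 0.014 m and y of tray_notch in the frame of bin_rim between -0.02 and 0.02 m and z of tray_notch in the frame of bin_rim between -0.014 and 0.014 m and angle between tray's own z axis and vertical below 0.3 rad and contact force between tray and bin above 0.2 N), for 0.1 s.
3. the tray, its notch still at that rim, is swung up past 60 degrees, pouring into the bin (x of tray_notch in the frame of bin_rim between -0.018 and 0.018 m and y of tray_notch in the frame of bin_rim between -0.02 and 0.02 m and z of tray_notch in the frame of bin_rim between -0.018 and 0.018 m and angle between tray's own z axis and vertical above 1.05 rad), for 0.1 s.
4. all the fastenings lie in the bin and the tray is let go flat on its mat, the cover not yet on (x of nut_1 in the frame of bin between -0.066 and 0.066 m and y of nut_1 in the frame of bin between -0.091 and 0.091 m and z of nut_1 in the frame of bin between 0 and 0.085 m and x of nut_2 in the frame of bin between -0.066 and 0.066 m and y of nut_2 in the frame of bin between -0.091 and 0.091 m and z of nut_2 in the frame of bin between 0 and 0.085 m and x of tnut_1 in the frame of bin between -0.066 and 0.066 m and y of tnut_1 in the frame of bin between -0.091 and 0.091 m and z of tnut_1 in the frame of bin between 0 and 0.085 m and x of tnut_2 in the frame of bin between -0.066 and 0.066 m and y of tnut_2 in the frame of bin between -0.091 and 0.091 m and z of tnut_2 in the frame of bin between 0 and 0.085 m and x of jaw in the frame of bin between -0.066 and 0.066 m and y of jaw in the frame of bin between -0.091 and 0.091 m and z of jaw in the frame of bin between 0 and 0.085 m and x of tray in the frame of mat between -0.06 and 0.06 m and y of tray in the frame of mat between -0.06 and 0.06 m and z of tray in the frame of mat below 0.008 m and angle between tray's own z axis and vertical below 0.06 rad and contact force between the fingers and tray below 0.05 N and horizontal distance between cover and bin above 0.06 m), for 0.3 s.
At the end, for the whole second after the job is handed in: every fastening lies inside the bin (below its rim), the tray stands level on the mat within 60 mm of its centre both ways, and the cover sits on the rim within 9 mm of centre, its plate within 4 mm of the bead's top and level within 0.04 rad; all released and at rest (x of nut_1 in the frame of bin between -0.066 and 0.066 m and y of nut_1 in the frame of bin between -0.091 and 0.091 m and z of nut_1 in the frame of bin between 0 and 0.085 m and x of nut_2 in the frame of bin between -0.066 and 0.066 m and y of nut_2 in the frame of bin between -0.091 and 0.091 m and z of nut_2 in the frame of bin between 0 and 0.085 m and x of tnut_1 in the frame of bin between -0.066 and 0.066 m and y of tnut_1 in the frame of bin between -0.091 and 0.091 m and z of tnut_1 in the frame of bin between 0 and 0.085 m and x of tnut_2 in the frame of bin between -0.066 and 0.066 m and y of tnut_2 in the frame of bin between -0.091 and 0.091 m and z of tnut_2 in the frame of bin between 0 and 0.085 m and x of jaw in the frame of bin between -0.066 and 0.066 m and y of jaw in the frame of bin between -0.091 and 0.091 m and z of jaw in the frame of bin between 0 and 0.085 m and x of tray in the frame of mat between -0.06 and 0.06 m and y of tray in the frame of mat between -0.06 and 0.06 m and z of tray in the frame of mat below 0.008 m and angle between tray's own z axis and vertical below 0.06 rad and x of cover_seat in the frame of bin_mouth between -0.009 and 0.009 m and y of cover_seat in the frame of bin_mouth between -0.009 and 0.009 m and z of cover_seat in the frame of bin_mouth between -0.004 and 0.004 m and angle between cover's own z axis and vertical below 0.04 rad and linear speed of each of cover, tray below 0.02 m/s); the robot touches nothing.
It fails at once if a bystander is moved by more than 40 mm (distance of any of screwdriver, tape, can, oil, hammer, wrench from where it was at the start of the episode above 0.04 m).
Of nut_1, nut_2, tnut_1, tnut_2, jaw only 3 to 4 are there at a start; the rules pass over those that are not, and their reading is None.
At some moment in a run one of nut_1, nut_2, tnut_1, tnut_2, jaw, cover may be knocked a few centimetres aside while the robot is not near it.
It also fails if it takes over 200 s, if anything falls off the work surface, if the arm or the gripper's body presses on something with over 40 N, if the wrist force passes 120 N, or if a joint passes its speed limit or range.

ROBOT

A 7-joint arm with a two-finger parallel gripper is mounted at the origin on the work surface. World frame = base frame: x ahead of the robot, y to its left, z up, the work surface at z = 0. Lengths are in m, angles in rad, forces in N, time in s.
With the tool pointing down it reaches from about 0.425 to 0.925 m from the base axis. Payload 6.8 kg.
Tool frame: the origin (TCP) lies where the fingers leave the gripper's body, on its centre line; the fingertips stand 73 mm ahead of it and the grasp point (between the pads) lies 54 mm ahead of it; z points along the fingers, y is the line along which they close (so a half turn about z gives the same grasp; the last joint's range is limited). The gripper opens to 85 mm and grips with 20 to 120 N. Pads are 22 mm wide; open, the fingers measure 114 mm over their backs; the gripper's body (76 mm by 85 mm) begins 54 mm behind the grasp point. The pads swing forward as they close: fully open they stand 13 mm farther back than shut.
Start: joints at [-1.268, 0.477, 0.022, 1.555, -0.011, 1.109, -0.083], TCP at [0.27, 0.619, 0.304] pointing down, gripper open.
Joint ranges: [-2.96, 2.96], [-0.34, 2.1], [-1.41, 1.46], [0.24, 2.44], [-1.37, 4.51], [0.17, 1.92], [-2.96, 2.96]. Speed limits (rad/s): [2.39, 2.39, 3.14, 3.14, 3.14, 3.14, 3.14].

INTERFACE

Orientations are given as a rotation vector (axis times angle).
In Python, from bench import r, grab_frame, camera_info gives the robot as it stands.
- The arm moves only by the tool inch_along, called after ">>>" as name([rows], argument=value, ...), one row to a line, values as JSON. Schema: {"type":"object","properties":{"moves":{"type":"array","items":{"type":"array","items":{"type":"number"},"minItems":6,"maxItems":6},"minItems":1,"maxItems":5},"finger_gap":{"type":"number"},"force":{"type":"number"},"only":{"type":"string"},"quiet":{"type":"boolean"},"lines":{"type":"string"}},"required":["moves"],"additionalProperties":false}. moves is a list of rows, 1 to 5 of them, each of 6 numbers: dx, dy, dz in m, then a rotation vector rx, ry, rz in rad; each row is the pose to reach, as a shift and turn from the pose commanded when the call began, along the tool's axes at that moment; what a row does not reach only later rows make up. A row lasts 1/10 s, in which the tool goes at most 0.05 m and 0.15 rad, less where a joint would pass 70% of its speed; a pose out of reach is approached as far as the arm can. finger_gap is the finger opening in m, set as the call begins (left out keeps the last). The fingers move at their own pace and stop on an object; force is the grip in N (left out, the last holds). Time passes only in rows, so rows that do not move let the fingers close. The tool returns the time, the measured TCP pose, the force, the opening and the grip force at its end. only (a regular expression) keeps the lines of the reply that match it, lines (a string "A,B") keeps lines A to B, and quiet returns only ok. Input that does not fit is refused with a message, and nothing moves.
- r.get_obs(): the state, without advancing time (a new reading comes with each control period).
- grab_frame(name): name is "scene" or "top" or "wrist"; returns (picture, depth): 400x640x3 uint8, blue, green, red; 400x640 float32, m along the optical axis (not along the pixel's ray), 0 where there is no reading.
- camera_info(name): a dict with "camera_matrix" (3x3 intrinsics, pixels), "R" (3x3) and "t" (3): a world point X has camera coordinates R X + t. Camera axes: x right, y down, z forward; pixel columns grow to the right and rows downward; lengths in m; the calibration is good to about 2 mm. A picture is of the moment at which its call begins: read the wrist's pose just before it. camera_info takes no time and is no camera call; for the wrist camera it gives the pose at the moment of the call.
- r.hand_in(): hands the job in; it is judged then, once.
The state is a dict: "clock": time; "joints": joint angles; "qvel": joint speeds; "tau": joint torques, N m; "tcp_pos": TCP position; "orientation": TCP orientation; "contact_force": force on the tool from outside, world axes, zero at the start; "moment": the same for the moment, N m; "grip_width": finger opening in m; "gripper_force": force on a finger pad.
Only numpy, scipy, OpenCV 4.12 (cv2) and the standard library are available. Lean on these libraries where they do the work, as an engineer would, in place of code of your own. Each camera call takes 0.05 s, during which the arm holds its last target. There are 200 camera calls.

## Working session

There is one attempt and no reset: what is moved stays moved. The work goes in short steps, Python scripts to look and compute and a tool call to move; the robot and the scene stay as the last step left them, time stands still between calls to the robot, and variables do not carry over. Pictures are saved under pics/ and viewed, at most 17 in all, crops included, and the job is handed in when it is done.

```bash
ls; mkdir -p pics; python3 - <<'E'
from bench import r, grab_frame, camera_info
import cv2, numpy as np
for n in ("scene","top"):
    p,d=grab_frame(n); cv2.imwrite(f"pics/{n}0.png",p); np.savez(f"{n}0.npz",p=p,d=d)
    c=camera_info(n); print(n,np.round(c["camera_matrix"],1).tolist(),np.round(c["R"],3).tolist(),np.round(c["t"],3).tolist())
o=r.get_obs(); print(o["clock"],o["tcp_pos"],o["orientation"],o["grip_width"])
E
```

```text
pics
scene [[442.9, 0.0, 317.8], [0.0, 442.9, 193.5], [0.0, 0.0, 1.0]] [[-0.589, 0.808, -0.014], [0.614, 0.436, -0.658], [-0.525, -0.396, -0.753]] [0.37, -0.284, 1.354]
top [[502.5, 0.0, 315.0], [0.0, 502.5, 192.9], [0.0, 0.0, 1.0]] [[-0.015, -1.0, 0.002], [-0.993, 0.015, -0.114], [0.114, -0.003, -0.993]] [-0.05, 0.57, 1.283]
0.1 [0.26942075 0.6184496  0.30301366] [-6.40782093e-01 -3.07531579e+00  2.57364132e-03] 0.0853291187098522
```

View pics/top0.png

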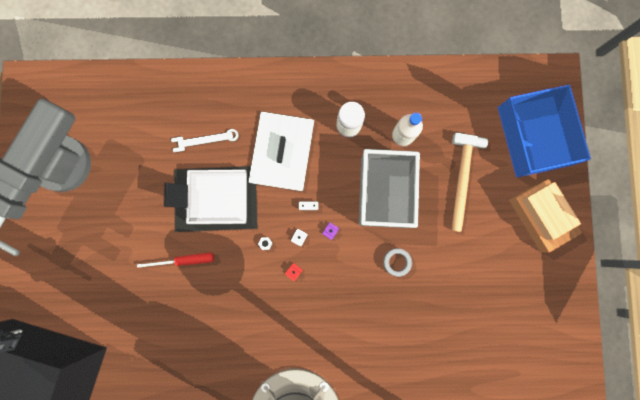

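View pics/scene0.png

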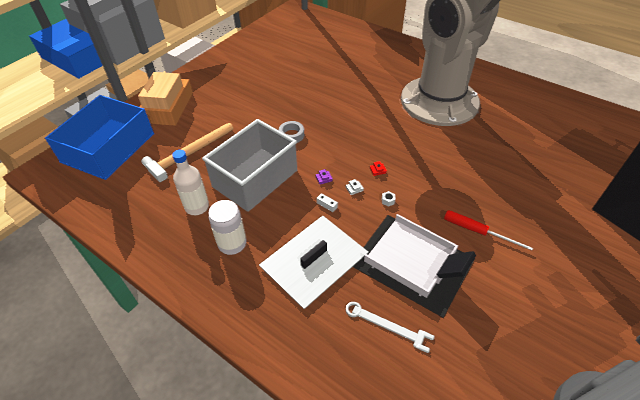

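Top view: nut at (265,243), white T-nut (299,238), jaw (308,206), cover (281,150), tray (215,197) on its mat with its handle to the left, bin (390,188). The purple (331,231) and red (293,272) T-nuts are look-alikes. There are three fastenings.

```bash
cat > h.py <<'E'
from bench import r, grab_frame, camera_info
import cv2, numpy as np
from scipy.spatial.transform import Rotation as Rn
def world(d,c):
    v,u=np.indices(d.shape); K=c["camera_matrix"]
    P=np.stack([(u-K[0][2])/K[0][0]*d,(v-K[1][2])/K[1][1]*d,d],-1)
    return (P-np.array(c["t"]))@np.array(c["R"])
def rect(X):
    (cx,cy),(w,h),a=cv2.minAreaRect((X[:,:2]*1000).astype(np.float32))
    return f"c=({cx:.1f},{cy:.1f}) {w:.1f}@{a:.1f} x {h:.1f}@{a+90:.1f} n={len(X)}"
def tool():
    o=r.get_obs(); return np.array(o["tcp_pos"]),Rn.from_rotvec(o["orientation"])
def rel(p,R):  # target grasp-less TCP pose -> shift and turn in tool axes
    p0,R0=tool(); print("shift",np.round(R0.inv().apply(np.array(p)-p0),4),"turn",np.round((R0.inv()*R).as_rotvec(),4))
E
python3 - <<'E'
from h import *
for n in ("top","scene"):
    f=np.load(n+"0.npz"); p,d=f["p"],f["d"]; c=camera_info(n); W=world(d,c)
    hsv=cv2.cvtColor(p,cv2.COLOR_BGR2HSV); x,y,z=W[...,0],W[...,1],W[...,2]
    ok=(d>0)
    white=(hsv[...,1]<70)&(hsv[...,2]>140)&ok
    print(n)
    m=(white|((hsv[...,1]<70)&(z>.008)))&ok&(z>.004)&(z<.03)&(x>.36)&(x<.62)&(y>-.06)&(y<.14)
    k,l,s,_=cv2.connectedComponentsWithStats(m.astype(np.uint8))
    for i in range(1,k):
        if s[i,4]>25: q=W[l==i]; print("part",s[i,:4],rect(q),"z",np.round(np.percentile(q[:,2],[5,50,95]),4))
    def seg(name,m):
        m=m.astype(np.uint8); k,l,s,_=cv2.connectedComponentsWithStats(m)
        i=1+np.argmax(s[1:,4]); q=W[l==i]; print(name,s[i,:4],rect(q),"z",np.round(np.percentile(q[:,2],[5,50,95]),4))
    seg("bin rim",ok&(z>.092)&(z<.112)&(y<-.08)&(y>-.3)&(x>.4)&(x<.75)&(hsv[...,1]<60))
    seg("cover plate",white&(z>.006)&(z<.025)&(y>-.02)&(y<.17)&(x>.5)&(x<.75))
    seg("cover bar",ok&(hsv[...,2]<90)&(z>.034)&(z<.054)&(y>-.02)&(y<.13)&(x>.5)&(x<.75))
    seg("mat",ok&(hsv[...,2]<60)&(z>-.006)&(z<.012)&(y>.05)&(y<.4)&(x>.38)&(x<.65))
    seg("tray walls",ok&(hsv[...,1]<60)&(z>.032)&(z<.048)&(y>.08)&(y<.4)&(x>.38)&(x<.65)&(hsv[...,2]>100))
    seg("tray all",ok&(hsv[...,1]<60)&(z>.012)&(z<.05)&(y>.1)&(y<.4)&(x>.38)&(x<.65)&(hsv[...,2]>100))
    seg("handle",ok&(hsv[...,2]<90)&(z>.05)&(z<.15)&(y>.08)&(y<.45)&(x>.38)&(x<.65))
E
```

```text
top
part [248 175  57  15] c=(601.3,44.6) 149.5@90.0 x 37.4@180.0 n=570 z [0.0082 0.0129 0.0176]
part [240 176   8  48] c=(557.1,131.1) 124.6@0.0 x 17.6@90.0 n=282 z [0.0131 0.0202 0.0243]
part [299 201  17   9] c=(539.7,-37.2) 42.3@89.1 x 20.6@179.1 n=141 z [0.0142 0.0189 0.0235]
part [291 229  16  17] c=(456.4,-13.4) 29.9@62.7 x 35.3@152.7 n=155 z [0.0056 0.0135 0.0223]
part [258 237  14  12] c=(442.5,75.9) 33.5@89.1 x 28.7@179.1 n=119 z [0.0125 0.017  0.021 ]
bin rim [360 149  55  78] c=(573.6,-239.5) 131.7@86.6 x 190.3@176.6 n=684 z [0.099  0.1031 0.1073]
cover plate [249 127  52  63] c=(666.9,47.9) 136.5@89.2 x 167.0@179.2 n=2581 z [0.0086 0.0132 0.0177]
cover bar [277 137   8  25] c=(685.7,29.7) 10.2@80.2 x 65.4@170.2 n=102 z [0.0376 0.0423 0.0472]
mat [175 170  11  14] c=(622.6,303.0) 36.6@1.2 x 28.9@91.2 n=139 z [-0.0018  0.0025  0.0072]
tray walls [186 170  59  53] c=(565.0,201.6) 152.6@89.1 x 137.2@179.1 n=337 z [0.0341 0.0395 0.0451]
tray all [186 170  60  54] c=(564.9,201.8) 152.9@89.7 x 138.6@179.7 n=3110 z [0.0161 0.0209 0.0401]
handle [164 183  23  25] c=(565.0,295.6) 
[... 507 characters left out ...]
 0.0204 0.0232]
bin rim [207 120  90  67] c=(571.9,-238.3) 130.1@87.7 x 191.2@177.7 n=659 z [0.0951 0.1028 0.1057]
cover plate [278 217  90  78] c=(665.7,48.4) 136.5@89.7 x 169.1@179.7 n=3149 z [0.0108 0.0133 0.0157]
cover bar [301 241  26  24] c=(686.9,31.8) 13.6@78.9 x 68.3@168.9 n=203 z [0.0351 0.0424 0.045 ]
mat [353 257 119  61] c=(570.1,211.9) 153.5@1.9 x 212.4@91.9 n=1663 z [-0.0003  0.0022  0.0047]
tray walls [365 254  76  40] c=(626.6,207.5) 41.9@14.8 x 161.3@104.8 n=327 z [0.033  0.0388 0.0424]
tray all [351 214 107  84] c=(568.7,189.4) 157.4@1.1 x 181.0@91.1 n=4155 z [0.0175 0.0208 0.0399]
handle [437 251  39  27] c=(562.8,294.9) 61.6@0.0 x 48.0@90.0 n=655 z [0.0557 0.0821 0.0988]
```

```bash
python3 - <<'E'
import cv2,numpy as np
p=np.load("top0.npz")["p"]; cv2.imwrite("pics/crop0.png",cv2.resize(p[100:290,150:350],(800,760))[:600]); 
E
```

```text
(no output)
```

View pics/crop0.png

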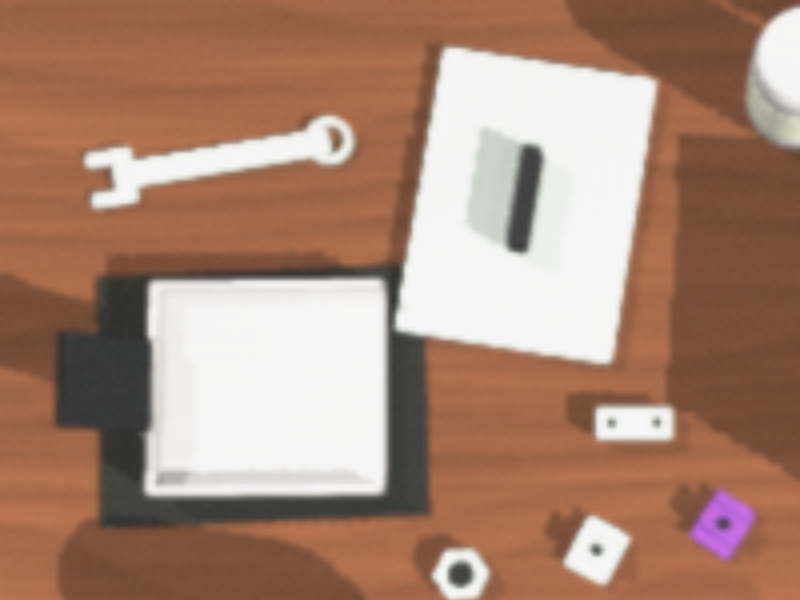

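```bash
cat >> h.py <<'E'
def down(yaw): # tool down, y axis at yaw (deg) from world x
    a=np.radians(yaw); y=np.array([np.cos(a),np.sin(a),0]); z=np.array([0,0,-1.]); return Rn.from_matrix(np.stack([np.cross(y,z),y,z],1))
E
python3 - <<'E'
from h import *
rel([.441,.075,.2],down(0))
E
```

```text
shift [-0.3743 -0.4295  0.1038] turn [-1.4000e-03  1.1000e-03  1.1599e+00]
```

>>> inch_along([
  [0, 0, 0, 0, 0, 0.15],
  [0, 0, 0, 0, 0, 0.3],
  [0, 0, 0, 0, 0, 0.45],
  [0, 0, 0, 0, 0, 0.6],
  [0, 0, 0, 0, 0, 0.75],
])

```text
clock: 0.6
tcp_pos: [0.2695, 0.6186, 0.3033]
orientation: [1.731, 2.622, -0.002]
contact_force: [0.9, 0.2, -0.4]
grip_width: 0.0853
gripper_force: 0.0
```

>>> inch_along([
  [0, 0, 0, 0, 0, 0.15],
  [0, 0, 0, 0, 0, 0.3],
  [0, 0, 0, 0, 0, 0.41],
  [0, 0, 0, 0, 0, 0.41],
], finger_gap=0.05)

```text
clock: 1.0
tcp_pos: [0.2692, 0.6187, 0.3033]
orientation: [2.222, 2.22, -0.001]
contact_force: [0.3, 0.4, 0.7]
grip_width: 0.0502
gripper_force: 0.0
```

>>> inch_along([
  [-0.2, 0.12, 0, 0, 0, 0],
  [-0.2, 0.12, 0, 0, 0, 0],
  [-0.2, 0.12, 0, 0, 0, 0],
  [-0.2, 0.12, 0, 0, 0, 0],
  [-0.2, 0.12, 0, 0, 0, 0],
])

```text
clock: 1.5
tcp_pos: [0.3916, 0.4149, 0.304]
orientation: [2.221, 2.22, -0.001]
contact_force: [-0.5, 0.4, -0.2]
grip_width: 0.05
gripper_force: 0.0
```

>>> inch_along([
  [-0.23, 0.05, 0.05, 0, 0, 0],
  [-0.23, 0.05, 0.05, 0, 0, 0],
  [-0.23, 0.05, 0.05, 0, 0, 0],
  [-0.23, 0.05, 0.05, 0, 0, 0],
  [-0.23, 0.05, 0.05, 0, 0, 0],
])

```text
clock: 2.0
tcp_pos: [0.4395, 0.1859, 0.2535]
orientation: [2.219, 2.224, -0.001]
contact_force: [-0.1, -1.3, -1.1]
grip_width: 0.0497
gripper_force: 0.0
```

```bash
python3 - <<'E'
from h import *
rel([.441,.075,.2],down(0)); print(r.get_obs()["joints"])
p,d=grab_frame("wrist"); cv2.imwrite("pics/w1.png",p); c=camera_info("wrist"); np.savez("w1.npz",p=p,d=d,R=c["R"],t=c["t"]); print(d.min(),d.max(),c["camera_matrix"])
E
```

```text
shift [-0.1109  0.0013  0.0535] turn [-0.0002  0.0004  0.002 ]
[-0.90685324  0.22110715  0.43361928  2.09077671 -0.1222157   0.85367116
 -0.3999558 ]
0.0 0.4351026 [[282.89894325   0.         323.04763092]
 [  0.         282.89894325 200.9899676 ]
 [  0.           0.           1.        ]]
```

View pics/w1.png

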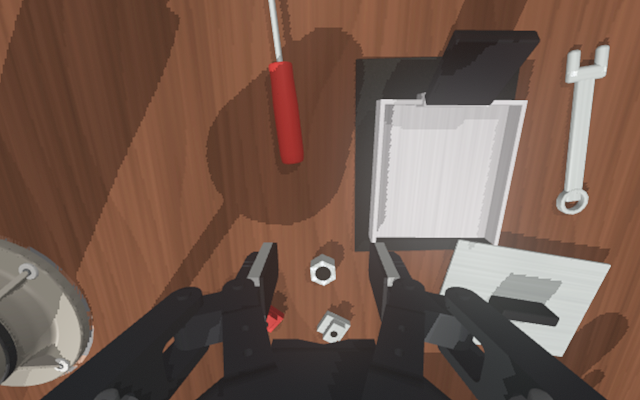

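```bash
cat >> h.py <<'E'
def parts(n="wrist",box=(.36,.62,-.1,.14),zr=(.007,.03),f=None,area=40):
    if f is None: p,d=grab_frame(n) if n!="wrist" else (None,None)
    if n=="wrist" and f is None:
        c=camera_info(n); p,d=grab_frame(n)
    elif f is not None: p,d,c=f
    else: c=camera_info(n)
    W=world(d,c); hsv=cv2.cvtColor(p,cv2.COLOR_BGR2HSV); x,y,z=np.moveaxis(W,-1,0)
    m=(hsv[...,1]<80)&(d>0)&(z>zr[0])&(z<zr[1])&(x>box[0])&(x<box[1])&(y>box[2])&(y<box[3])
    k,l,s,_=cv2.connectedComponentsWithStats(m.astype(np.uint8))
    for i in range(1,k):
        if s[i,4]>area: q=W[l==i]; print("part",s[i,:4],rect(q),"z",np.round(np.percentile(q[:,2],[2,50,98]),4))
    return p,d,W
E
python3 - <<'E'
from h import *
g=np.load("w1.npz"); c=camera_info("wrist"); c=dict(camera_matrix=c["camera_matrix"],R=g["R"],t=g["t"])
parts(f=(g["p"],g["d"],c)); print(); parts(f=(g["p"],g["d"],c),zr=(.015,.022))
E
```

```text
part [377 217 105  20] c=(560.8,128.2) 23.5@89.9 x 118.4@179.9 n=1937 z [0.0176 0.0189 0.0203]
part [369 218   3  21] c=(493.4,128.5) 21.6@89.4 x 0.5@179.4 n=41 z [0.0155 0.0226 0.0294]
part [440 239  34  56] c=(609.4,69.2) 78.9@79.9 x 29.8@169.9 n=987 z [0.0094 0.012  0.0133]
part [311 257  25  28] c=(439.1,68.4) 29.6@0.7 x 34.0@90.7 n=539 z [0.0085 0.0164 0.0179]
part [318 314  33  28] c=(452.8,-21.0) 30.7@62.0 x 36.3@152.0 n=561 z [0.0073 0.015  0.0198]

part [377 217 105  20] c=(560.8,128.2) 23.5@89.9 x 118.4@179.9 n=1937 z [0.0176 0.0189 0.0203]
part [311 260  25  25] c=(439.1,68.2) 29.5@0.5 x 33.5@90.5 n=465 z [0.0152 0.0166 0.0179]
part [323 321  23  21] c=(452.5,-21.0) 30.4@60.0 x 18.0@150.0 n=281 z [0.0155 0.0187 0.0201]
```

>>> inch_along([
  [-0.1, 0, 0, 0, 0, 0],
  [-0.11, 0, 0.03, 0, 0, 0],
  [-0.11, 0, 0.07, 0, 0, 0],
  [-0.11, 0, 0.08, 0, 0, 0],
])

```text
clock: 2.45
tcp_pos: [0.4371, 0.0759, 0.171]
orientation: [-2.222, -2.218, 0.01]
contact_force: [-1.5, 0.3, -0.1]
grip_width: 0.0497
gripper_force: 0.0
```

>>> inch_along([
  [0, 0, 0, 0, 0, 0],
  [0, 0, 0, 0, 0, 0],
])

```text
clock: 2.65
tcp_pos: [0.4404, 0.0803, 0.1748]
orientation: [2.218, 2.224, 0.002]
contact_force: [0.0, -0.0, -0.1]
grip_width: 0.0499
gripper_force: 0.0
```

```bash
python3 - <<'E'
from h import *
parts(zr=(.014,.022)); print(tool()[0])
E
```

```text
part [403 136 153  21] c=(561.4,132.3) 15.1@89.7 x 117.2@179.7 n=2869 z [0.0187 0.02   0.0214]
part [304 194  36  39] c=(439.8,75.3) 33.7@34.8 x 30.2@124.8 n=1041 z [0.0158 0.0172 0.0186]
part [322 286  31  33] c=(454.0,-13.6) 30.7@60.8 x 18.6@150.8 n=590 z [0.0149 0.0189 0.0203]
[0.44061749 0.08048575 0.17514143]
```

>>> inch_along([
  [-0.005, 0, 0.03, 0, 0, 0],
  [-0.005, 0, 0.07, 0, 0, 0],
  [-0.005, 0, 0.099, 0, 0, 0],
  [-0.005, 0, 0.099, 0, 0, 0],
  [-0.005, 0, 0.099, 0, 0, 0],
])

```text
clock: 3.2
tcp_pos: [0.4404, 0.0747, 0.076]
orientation: [2.22, 2.223, 0.002]
contact_force: [-0.4, 0.4, 0.6]
grip_width: 0.0502
gripper_force: 0.0
```

>>> inch_along([
  [0, 0, 0, 0, 0, 0],
  [0, 0, 0, 0, 0, 0],
  [0, 0, 0, 0, 0, 0],
  [0, 0, 0, 0, 0, 0],
  [0, 0, 0, 0, 0, 0],
], finger_gap=0.0, force=50)

```text
clock: 3.7
tcp_pos: [0.4408, 0.0746, 0.0769]
orientation: [2.22, 2.221, 0.006]
contact_force: [-1.5, -0.3, 7.7]
grip_width: 0.0289
gripper_force: 49.1
```

>>> inch_along([
  [0, 0, -0.05, 0, 0, 0],
  [0, 0, -0.08, 0, 0, 0],
  [0, 0, -0.08, 0, 0, 0],
])

```text
clock: 4.0
tcp_pos: [0.442, 0.0745, 0.1592]
orientation: [2.219, 2.219, 0.013]
contact_force: [0.6, 0.7, -0.7]
grip_width: 0.0287
gripper_force: 50.6
```

>>> inch_along([
  [0.04, 0.025, 0, 0, 0, 0],
  [0.08, 0.05, 0, 0, 0, 0],
  [0.12, 0.075, 0, 0, 0, 0],
  [0.16, 0.105, 0, 0, 0, 0],
  [0.16, 0.105, 0, 0, 0, 0],
])

```text
clock: 4.5
tcp_pos: [0.5472, 0.2417, 0.1557]
orientation: [2.212, 2.23, 0.011]
contact_force: [-0.0, -0.7, -1.0]
grip_width: 0.0283
gripper_force: 50.5
```

>>> inch_along([
  [0, 0, 0, 0, 0, 0],
  [0, 0, 0.03, 0, 0, 0],
  [0, 0, 0.057, 0, 0, 0],
  [0, 0, 0.057, 0, 0, 0],
  [0, 0, 0.057, 0, 0, 0],
])

```text
clock: 5.0
tcp_pos: [0.5438, 0.2323, 0.0979]
orientation: [-2.223, -2.219, 0.002]
contact_force: [0.5, 0.8, -0.3]
grip_width: 0.0286
gripper_force: 55.3
```

>>> inch_along([
  [0, 0, 0, 0, 0, 0],
  [0, 0, 0, 0, 0, 0],
  [0, 0, 0, 0, 0, 0],
], finger_gap=0.045)

```text
clock: 5.3
tcp_pos: [0.5446, 0.2338, 0.0984]
orientation: [2.221, 2.221, 0.001]
contact_force: [-0.7, -0.5, -0.2]
grip_width: 0.0451
gripper_force: 0.0
```

>>> inch_along([
  [0, 0, -0.05, 0, 0, 0],
  [0, 0, -0.1, 0, 0, 0],
  [0, 0, -0.1, 0, 0, 0],
])

```text
clock: 5.6
tcp_pos: [0.5481, 0.2347, 0.2046]
orientation: [2.22, 2.218, 0.017]
contact_force: [1.0, 0.2, -0.2]
grip_width: 0.045
gripper_force: 0.0
```

```bash
python3 - <<'E'
from h import *
rel([.454,-.0135,.16],down(60.5))
E
```

```text
shift [-0.2486 -0.0944  0.0422] turn [ 1.2000e-02  1.0000e-04 -1.0567e+00]
```

>>> inch_along([
  [-0.05, -0.02, 0, 0, 0, -0.15],
  [-0.1, -0.04, 0, 0, 0, -0.3],
  [-0.14, -0.06, 0, 0, 0, -0.45],
  [-0.19, -0.08, 0, 0, 0, -0.6],
  [-0.23, -0.09, 0, 0, 0, -0.75],
])

```text
clock: 6.1
tcp_pos: [0.4532, 0.0037, 0.198]
orientation: [-1.252, -2.881, -0.0]
contact_force: [0.7, -0.2, -0.1]
grip_width: 0.0454
gripper_force: 0.0
```

>>> inch_along([
  [0, 0, 0, 0, 0, -0.15],
  [0, 0, 0, 0, 0, -0.3],
  [0, 0, 0.02, 0, 0, -0.306],
  [0, 0, 0.02, 0, 0, -0.306],
  [0, 0, 0.02, 0, 0, -0.306],
])

```text
clock: 6.6
tcp_pos: [0.4547, 0.0053, 0.1779]
orientation: [-0.809, -3.035, 0.001]
contact_force: [1.0, 0.3, 0.2]
grip_width: 0.0448
gripper_force: 0.0
```

```bash
python3 - <<'E'
from h import *
p,d,W=parts(zr=(.014,.022)); cv2.imwrite("pics/w2.png",p); rel([.454,-.0135,.16],down(60.5)); rel([.454,-.0135,.079],down(60.5))
E
```

```text
part [253 107  11  12] c=(364.0,0.9) 7.5@1.6 x 7.8@91.6 n=76 z [0.0183 0.0196 0.0212]
part [471 167  68 126] c=(556.2,132.3) 15.5@89.9 x 127.6@179.9 n=2333 z [0.0166 0.0199 0.0213]
part [285 205  35  21] c=(453.0,-14.1) 29.3@59.8 x 18.0@149.8 n=722 z [0.0152 0.019  0.0204]
part [229 270   9   8] c=(469.5,-96.5) 6.5@88.5 x 8.5@178.5 n=51 z [0.0189 0.0196 0.0206]
part [297 280  56  39] c=(536.7,-39.8) 50.3@89.5 x 20.8@179.5 n=1075 z [0.0145 0.0189 0.0203]
shift [-0.0085 -0.0169  0.0183] turn [-0.0001 -0.     -0.0058]
shift [-0.0085 -0.0169  0.0993] turn [-0.0001 -0.     -0.0058]
```

>>> inch_along([
  [-0.009, -0.017, 0.02, 0, 0, 0],
  [-0.009, -0.017, 0.06, 0, 0, 0],
  [-0.009, -0.017, 0.099, 0, 0, 0],
  [-0.009, -0.017, 0.099, 0, 0, 0],
  [-0.009, -0.017, 0.099, 0, 0, 0],
])

```text
clock: 7.15
tcp_pos: [0.4545, -0.0138, 0.0794]
orientation: [-0.808, -3.035, 0.001]
contact_force: [0.5, 0.3, -0.6]
grip_width: 0.0449
gripper_force: 0.0
```

>>> inch_along([
  [0, 0, 0, 0, 0, 0],
  [0, 0, 0, 0, 0, 0],
  [0, 0, 0, 0, 0, 0],
  [0, 0, 0, 0, 0, 0],
  [0, 0, 0, 0, 0, 0],
], finger_gap=0.0, force=50)

```text
clock: 7.65
tcp_pos: [0.4558, -0.0137, 0.0811]
orientation: [0.807, 3.033, 0.003]
contact_force: [-1.4, -0.8, 9.7]
grip_width: 0.0284
gripper_force: 50.4
```

>>> inch_along([
  [0, 0, -0.05, 0, 0, 0],
  [0, 0, -0.1, 0, 0, 0],
  [0, 0, -0.1, 0, 0, 0],
  [0, 0, -0.1, 0, 0, 0],
])

```text
clock: 8.05
tcp_pos: [0.4554, -0.0134, 0.1812]
orientation: [0.806, 3.032, 0.004]
contact_force: [-1.1, 0.1, -1.7]
grip_width: 0.0285
gripper_force: 50.1
```

```bash
python3 - <<'E'
from h import *
rel([.602,.19,.179],down(60.5)); rel([.602,.19,.102],down(60.5))
E
```

```text
shift [-0.0262  0.2494  0.0032] turn [ 0.0038  0.0037 -0.0049]
shift [-0.0259  0.2491  0.0802] turn [ 0.0038  0.0037 -0.0049]
```

>>> inch_along([
  [-0.005, 0.05, 0, 0, 0, 0],
  [-0.01, 0.1, 0, 0, 0, 0],
  [-0.015, 0.15, 0, 0, 0, 0],
  [-0.02, 0.2, 0, 0, 0, 0],
  [-0.026, 0.245, 0, 0, 0, 0],
])

```text
clock: 8.55
tcp_pos: [0.5987, 0.1882, 0.1776]
orientation: [-0.806, -3.034, 0.001]
contact_force: [0.9, -0.7, -0.4]
grip_width: 0.0286
gripper_force: 50.1
```

>>> inch_along([
  [0, 0.003, 0, 0, 0, 0],
  [0, 0.003, 0.04, 0, 0, 0],
  [0, 0.003, 0.077, 0, 0, 0],
  [0, 0.003, 0.077, 0, 0, 0],
  [0, 0.003, 0.077, 0, 0, 0],
])

```text
clock: 9.05
tcp_pos: [0.599, 0.1877, 0.1003]
orientation: [-0.808, -3.033, 0.003]
contact_force: [0.4, 0.1, -0.8]
grip_width: 0.0287
gripper_force: 60.6
```

>>> inch_along([
  [0, 0, 0, 0, 0, 0],
  [0, 0, 0, 0, 0, 0],
  [0, 0, 0, 0, 0, 0],
], finger_gap=0.042)

```text
clock: 9.35
tcp_pos: [0.6003, 0.1884, 0.1023]
orientation: [0.808, 3.036, 0.001]
contact_force: [-0.8, 0.7, 0.4]
grip_width: 0.042
gripper_force: 0.0
```

>>> inch_along([
  [0, 0, -0.05, 0, 0, 0],
  [0, 0, -0.09, 0, 0, 0],
  [0, 0, -0.09, 0, 0, 0],
  [0, 0, -0.09, 0, 0, 0],
])

```text
clock: 9.75
tcp_pos: [0.6007, 0.1887, 0.1933]
orientation: [0.807, 3.034, 0.003]
contact_force: [-0.8, 0.5, -0.0]
grip_width: 0.0419
gripper_force: 0.0
```

```bash
python3 - <<'E'
from h import *
rel([.537,-.039,.19],down(0)); parts("top")
E
```

```text
shift [-0.0579 -0.2293  0.0028] turn [0.003  0.     1.0508]
part [240 175  64  49] c=(557.3,56.2) 125.1@0.0 x 167.4@90.0 n=830 z [0.0082 0.0149 0.0245]
part [299 201  19   9] c=(539.8,-39.8) 47.6@89.2 x 20.9@179.2 n=154 z [0.0129 0.0188 0.0233]
```

>>> inch_along([
  [-0.01, -0.045, 0, 0, 0, 0.15],
  [-0.02, -0.09, 0, 0, 0, 0.3],
  [-0.03, -0.135, 0, 0, 0, 0.45],
  [-0.045, -0.18, 0, 0, 0, 0.6],
  [-0.058, -0.229, 0, 0, 0, 0.75],
])

```text
clock: 10.3
tcp_pos: [0.5356, -0.0396, 0.1906]
orientation: [-1.869, -2.523, 0.002]
contact_force: [0.9, -0.4, 0.0]
grip_width: 0.0417
gripper_force: 0.0
```

>>> inch_along([
  [0, 0, 0, 0, 0, 0.15],
  [0, 0, 0, 0, 0, 0.3],
  [0, 0, 0, 0, 0, 0.3],
  [0, 0, 0, 0, 0, 0.3],
])

```text
clock: 10.7
tcp_pos: [0.5363, -0.038, 0.1909]
orientation: [-2.215, -2.227, 0.003]
contact_force: [0.9, 0.7, -1.0]
grip_width: 0.042
gripper_force: 0.0
```

```bash
python3 - <<'E'
from h import *
parts(zr=(.014,.022)); rel([.537,-.039,.083],down(0))
E
```

```text
part [116 154  11  10] c=(363.7,1.1) 8.1@22.5 x 8.1@112.5 n=79 z [0.0183 0.0197 0.0207]
part [314 176  23  55] c=(537.9,-39.8) 50.3@89.8 x 19.7@179.8 n=1197 z [0.0174 0.019  0.0204]
shift [-0.001   0.0006  0.1081] turn [-0.0015  0.0003  0.0052]
```

Jaw lines up; pick it.

>>> inch_along([
  [-0.001, 0.001, 0.04, 0, 0, 0],
  [-0.001, 0.001, 0.08, 0, 0, 0],
  [-0.001, 0.001, 0.107, 0, 0, 0],
  [-0.001, 0.001, 0.107, 0, 0, 0],
  [-0.001, 0.001, 0.107, 0, 0, 0],
])

```text
clock: 11.25
tcp_pos: [0.5379, -0.0395, 0.085]
orientation: [-2.219, -2.223, 0.001]
contact_force: [-0.0, -0.7, 0.5]
grip_width: 0.0419
gripper_force: 0.0
```

>>> inch_along([
  [0, 0, 0, 0, 0, 0],
  [0, 0, 0, 0, 0, 0],
  [0, 0, 0, 0, 0, 0],
  [0, 0, 0, 0, 0, 0],
  [0, 0, 0, 0, 0, 0],
], finger_gap=0.0, force=50)

```text
clock: 11.75
tcp_pos: [0.539, -0.0394, 0.0867]
orientation: [2.219, 2.221, 0.004]
contact_force: [-1.7, 0.6, 7.3]
grip_width: 0.0183
gripper_force: 49.3
```

>>> inch_along([
  [0, 0, -0.05, 0, 0, 0],
  [0, 0, -0.1, 0, 0, 0],
  [0, 0, -0.1, 0, 0, 0],
  [0, 0, -0.1, 0, 0, 0],
])

```text
clock: 12.15
tcp_pos: [0.5387, -0.0391, 0.1867]
orientation: [2.219, 2.222, 0.005]
contact_force: [0.7, -0.6, -1.9]
grip_width: 0.0179
gripper_force: 49.7
```

>>> inch_along([
  [0.05, 0.002, 0, 0, 0, 0],
  [0.1, 0.004, 0, 0, 0, 0],
  [0.14, 0.006, 0, 0, 0, 0],
  [0.18, 0.007, 0, 0, 0, 0],
  [0.216, 0.008, 0, 0, 0, 0],
])

```text
clock: 12.65
tcp_pos: [0.5445, 0.1788, 0.1835]
orientation: [-2.218, -2.223, 0.003]
contact_force: [1.5, -0.5, -1.9]
grip_width: 0.018
gripper_force: 49.7
```

```bash
python3 - <<'E'
from h import *
rel([.545,.178,.106],down(0)); 
f=grab_frame("top"); c=camera_info("top"); parts("top",f=(f[0],f[1],c),box=(.505,.625,.14,.265),zr=(.028,.055),area=15); cv2.imwrite("pics/t3.png",cv2.resize(f[0][100:290,150:350],(640,608))[:600])
E
```

```text
shift [-0.0008  0.0007  0.0775] turn [-0.0025  0.0006  0.0022]
part [218 175  10  15] c=(605.2,180.6) 38.7@20.8 x 19.5@110.8 n=72 z [0.0282 0.035  0.0439]
```

View pics/t3.png

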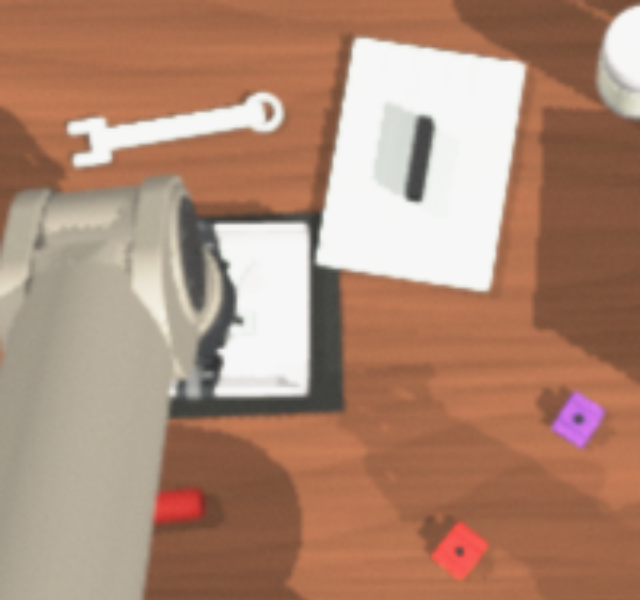

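Only the purple and red look-alikes remain outside the tray, at (578,418) and (459,551) in the crop. The cover hasn't moved, so I'm placing the jaw.

>>> inch_along([
  [0, 0, 0, 0, 0, 0],
  [0, 0, 0.04, 0, 0, 0],
  [0, 0, 0.076, 0, 0, 0],
  [0, 0, 0.076, 0, 0, 0],
  [0, 0, 0.076, 0, 0, 0],
])

```text
clock: 13.2
tcp_pos: [0.545, 0.175, 0.1081]
orientation: [-2.222, -2.22, 0.005]
contact_force: [0.1, 0.2, -0.9]
grip_width: 0.018
gripper_force: 61.2
```

>>> inch_along([
  [0, 0, 0, 0, 0, 0],
  [0, 0, 0, 0, 0, 0],
  [0, 0, 0, 0, 0, 0],
], finger_gap=0.03)

```text
clock: 13.5
tcp_pos: [0.5461, 0.1767, 0.1098]
orientation: [2.221, 2.222, 0.002]
contact_force: [0.2, 0.7, 0.4]
grip_width: 0.0297
gripper_force: 0.0
```

>>> inch_along([
  [0, 0, -0.05, 0, 0, 0],
  [0, 0, -0.1, 0, 0, 0],
  [0, 0, -0.15, 0, 0, 0],
  [0, 0, -0.16, 0, 0, 0],
  [0, 0, -0.16, 0, 0, 0],
])

```text
clock: 14.0
tcp_pos: [0.5467, 0.177, 0.2714]
orientation: [2.22, 2.222, 0.008]
contact_force: [0.0, 0.1, -0.9]
grip_width: 0.03
gripper_force: 0.0
```

```bash
python3 - <<'E'
from h import *
p,d,W=parts(box=(.5,.63,.1,.28),zr=(.03,.043)); cv2.imwrite("pics/w4.png",p)
print(tool()[0])
E
```

```text
part [275  91  33   5] c=(516.1,273.2) 32.0@0.1 x 3.9@90.1 n=164 z [0.0383 0.04   0.0413]
part [370  92  36 139] c=(627.8,203.3) 34.4@12.6 x 152.4@102.6 n=764 z [0.0306 0.0393 0.0415]
part [306 118  29  34] c=(544.8,232.6) 33.6@89.0 x 29.5@179.0 n=740 z [0.0366 0.0382 0.0397]
part [353 157  35  35] c=(598.7,189.5) 29.9@60.0 x 35.3@150.0 n=628 z [0.0301 0.0397 0.0415]
part [312 164  19  46] c=(545.9,175.7) 19.6@0.3 x 49.8@90.3 n=817 z [0.0366 0.04   0.0415]
[0.54565219 0.17685306 0.26933819]
```

View pics/w4.png

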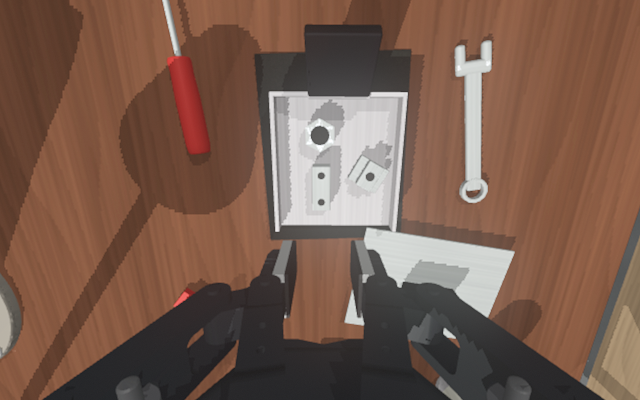

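All three fastenings sit in the tray: nut (319,135), jaw (321,186), T-nut (368,175). Next is turning the tool for the handle.

>>> inch_along([
  [0.03, 0, 0, 0, 0, -0.15],
  [0.07, 0, 0, 0, 0, -0.3],
  [0.11, 0, 0, 0, 0, -0.45],
  [0.15, 0.01, 0, 0, 0, -0.6],
  [0.2, 0.018, 0, 0, 0, -0.75],
], finger_gap=0.05)

```text
clock: 14.55
tcp_pos: [0.5631, 0.3757, 0.2663]
orientation: [-1.246, -2.882, 0.006]
contact_force: [2.2, 0.4, -0.2]
grip_width: 0.05
gripper_force: 0.0
```

>>> inch_along([
  [0, 0, 0, 0, 0, -0.15],
  [0, 0, 0, 0, 0, -0.3],
  [0, 0, 0, 0, 0, -0.45],
  [0, 0, 0, 0, 0, -0.6],
  [0, 0, 0, 0, 0, -0.75],
])

```text
clock: 15.05
tcp_pos: [0.5624, 0.3755, 0.2658]
orientation: [-0.1, -3.136, 0.004]
contact_force: [0.5, 0.2, -0.0]
grip_width: 0.0502
gripper_force: 0.0
```

```bash
cat >> h.py <<'E'
def grip(th=0,yaw=0,p=None): # handle grasp: tray tilted by th deg, tray x at world -90+yaw deg; p grasp point
    Rt=Rn.from_euler("z",-90+yaw,degrees=True)*Rn.from_euler("y",th,degrees=True)
    z=np.array([.643,0,-.766]); x=np.array([0,-1,0.]); z/=np.linalg.norm(z)
    M=np.stack([x,np.cross(z,x),z],1); R=Rt*Rn.from_matrix(M); return R,Rt
E
python3 - <<'E'
from h import *
R,Rt=grip(); print(np.round(R.as_matrix(),2).tolist())
G=np.array([.5645,.3055,.0825]); z=R.as_matrix()[:,2]
rel(G-.154*z,R); rel(G-.054*z,R); print(r.get_obs()["joints"])
f=np.load("top0.npz"); W=world(f["d"],camera_info("top")); z=W[...,2]
m=(z>.092)&(z<.112)&(W[...,1]<-.08)&(W[...,1]>-.35)&(W[...,0]>.4)&(W[...,0]<.68)
k,l,s,_=cv2.connectedComponentsWithStats(m.astype(np.uint8)); i=1+np.argmax(s[1:,4]); print(rect(W[l==i]))
E
```

```text
[[-1.0, -0.0, 0.0], [-0.0, 0.77, -0.64], [-0.0, -0.64, -0.77]]
shift [-0.0005  0.0292  0.0652] turn [ 0.6955 -0.0261 -0.0595]
shift [-0.0049 -0.0347  0.142 ] turn [ 0.6955 -0.0261 -0.0595]
[-0.82541635  0.52004657  0.20753293  1.59663202 -0.11945175  1.04215019
  0.92351048]
c=(573.3,-243.9) 140.3@86.4 x 190.1@176.4 n=998
```

>>> inch_along([
  [0, 0, 0, 0.14, -0.005, -0.012],
  [0, 0.01, 0.02, 0.28, -0.01, -0.024],
  [0, 0.02, 0.04, 0.42, -0.015, -0.036],
  [0, 0.029, 0.065, 0.56, -0.02, -0.048],
  [0, 0.029, 0.065, 0.695, -0.026, -0.06],
])

```text
clock: 15.55
tcp_pos: [0.5626, 0.4057, 0.1971]
orientation: [-0.002, -2.944, 1.083]
contact_force: [-0.4, 1.3, -1.3]
grip_width: 0.0499
gripper_force: 0.0
```

>>> inch_along([
  [0, 0, 0, 0, 0, 0],
  [0, 0, 0, 0, 0, 0],
])

```text
clock: 15.75
tcp_pos: [0.5652, 0.4045, 0.2017]
orientation: [-0.01, -2.953, 1.07]
contact_force: [0.3, 0.4, 0.2]
grip_width: 0.0499
gripper_force: 0.0
```

```bash
python3 - <<'E'
from h import *
R,Rt=grip(); G=np.array([.5645,.3055,.0825]); z=R.as_matrix()[:,2]
rel(G-.154*z,R); rel(G-.054*z,R); print(r.get_obs()["joints"])
for n in ("top","scene"):
    f=np.load(n+"0.npz"); W=world(f["d"],camera_info(n)); z=W[...,2]; hsv=cv2.cvtColor(f["p"],cv2.COLOR_BGR2HSV)
    m=(z>.096)&(z<.112)&(W[...,1]<-.08)&(W[...,1]>-.35)&(W[...,0]>.4)&(W[...,0]<.675)
    k,l,s,_=cv2.connectedComponentsWithStats(m.astype(np.uint8)); i=1+np.argmax(s[1:,4]); print(rect(W[l==i]))
c=camera_info("wrist");p,d=grab_frame("wrist"); W=world(d,c); z=W[...,2]; hsv=cv2.cvtColor(p,cv2.COLOR_BGR2HSV)
m=(z>.025)&(z<.12)&(hsv[...,2]<100)&(abs(W[...,0]-.565)<.06)&(abs(W[...,1]-.3)<.05)&(d>.12)
k,l,s,_=cv2.connectedComponentsWithStats(m.astype(np.uint8)); i=1+np.argmax(s[1:,4]); q=W[l==i]; print(rect(q),np.percentile(q,[1,99],axis=0)); cv2.imwrite("pics/w5.png",p)
E
```

```text
shift [0.0007 0.0009 0.001 ] turn [ 0.0032 -0.0025 -0.006 ]
shift [0.0005 0.0005 0.101 ] turn [ 0.0032 -0.0025 -0.006 ]
[-1.06355003  0.86060586  0.35347773  1.32635965  0.2172419   1.49395486
  0.73255426]
c=(573.3,-243.9) 140.3@86.4 x 190.1@176.4 n=995
c=(571.0,-244.8) 141.3@86.6 x 191.3@176.6 n=904
c=(565.8,316.5) 8.6@86.0 x 52.0@176.0 n=172 [[0.54112709 0.31110843 0.0916518 ]
 [0.59154196 0.32015697 0.09948339]]
```

View pics/w5.png

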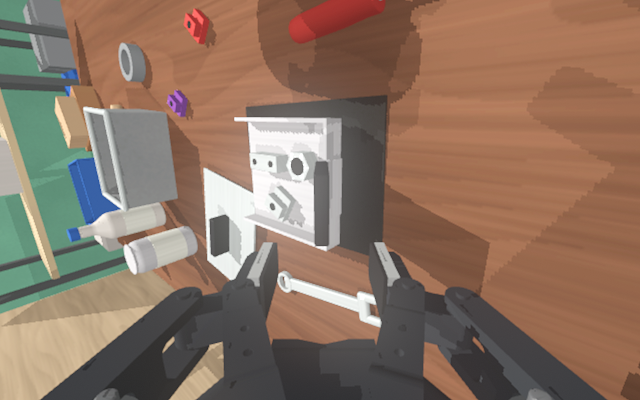

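>>> inch_along([
  [0, 0, 0.03, 0, 0, 0],
  [0, 0, 0.06, 0, 0, 0],
  [0, 0, 0.09, 0, 0, 0],
  [0, 0, 0.1, 0, 0, 0],
  [0, 0, 0.1, 0, 0, 0],
])

```text
clock: 16.3
tcp_pos: [0.5661, 0.3385, 0.1279]
orientation: [0.017, 2.954, -1.07]
contact_force: [0.5, 0.3, -0.4]
grip_width: 0.0499
gripper_force: 0.0
```

>>> inch_along([
  [0, 0, 0, 0, 0, 0],
  [0, 0, 0, 0, 0, 0],
  [0, 0, 0, 0, 0, 0],
  [0, 0, 0, 0, 0, 0],
  [0, 0, 0, 0, 0, 0],
], finger_gap=0.0, force=110)

```text
clock: 16.8
tcp_pos: [0.566, 0.3418, 0.1289]
orientation: [0.011, 2.951, -1.068]
contact_force: [-0.8, -0.2, 6.4]
grip_width: 0.0106
gripper_force: 107.3
```

```bash
python3 - <<'E'
from h import *
R,Rt=grip(); p,R0=tool(); print((R0.inv()*R).as_rotvec()); M=R0.as_matrix(); print("world +z in tool",M[2].round(3), "world -y",(-M[1]).round(3),"world x",M[0].round(3)); print(r.get_obs()["contact_force"])
E
```

```text
[ 0.00345643  0.00092204 -0.007531  ]
world +z in tool [-0.006 -0.64  -0.768] world -y [-0.005 -0.768  0.64 ] world x [-1.     0.008  0.001]
[-0.8067841  -0.23288202  6.43890466]
```

>>> inch_along([
  [0, -0.02, -0.023, 0, 0, 0],
  [0, -0.045, -0.053, 0, 0, 0],
  [0, -0.07, -0.083, 0, 0, 0],
  [0, -0.09, -0.107, 0, 0, 0],
  [0, -0.09, -0.107, 0, 0, 0],
])

```text
clock: 17.3
tcp_pos: [0.5665, 0.3421, 0.2715]
orientation: [0.013, 2.95, -1.057]
contact_force: [1.3, 1.3, -4.8]
grip_width: 0.0104
gripper_force: 109.0
```

>>> inch_along([
  [0, 0, 0, 0, 0, 0],
  [0, 0, 0, 0, 0, 0],
])

```text
clock: 17.5
tcp_pos: [0.5638, 0.3407, 0.2645]
orientation: [-0.008, -2.952, 1.071]
contact_force: [-0.2, -0.2, -7.0]
grip_width: 0.0106
gripper_force: 108.9
```

```bash
cat >> h.py <<'E'
def trayfit(n="top",zlo=.1,ylim=(-.3,.35),zhi=.4):
    c=camera_info(n); p,d=grab_frame(n); W=world(d,c); hsv=cv2.cvtColor(p,cv2.COLOR_BGR2HSV)
    m=(hsv[...,1]<60)&(hsv[...,2]>150)&(W[...,2]>zlo)&(W[...,2]<zhi)&(W[...,1]>ylim[0])&(W[...,1]<ylim[1])&(W[...,0]>.45)&(W[...,0]<.68)
    k,l,s,_=cv2.connectedComponentsWithStats(m.astype(np.uint8)); i=1+np.argmax(s[1:,4]); q=W[l==i]; print(n,rect(q),np.percentile(q[:,2],[2,20,50,80,98]).round(4))
    A=np.c_[q[:,:2],np.ones(len(q))]
    for _ in range(6):
        co=np.linalg.lstsq(A,q[:,2],rcond=None)[0]; e=q[:,2]-A@co; k=e<.003; A,q=A[k],q[k]
    print("floor slopes dx,dy",co[:2].round(4),"z at centre",(A.mean(0)@co).round(4),len(q)); return p
E
python3 - <<'E'
from h import *
p=trayfit("top"); cv2.imwrite("pics/t6.png",p); cv2.imwrite("pics/s6.png",trayfit("scene")); p,R0=tool(); print(p,(R0.inv()*grip()[0]).as_rotvec().round(4))
E
```

```text
top c=(561.9,199.6) 150.4@89.7 x 138.5@179.7 n=3804 [0.1508 0.1539 0.1564 0.1698 0.1784]
floor slopes dx,dy [-0.0001  0.005 ] z at centre 0.1546 2341
scene c=(558.8,198.6) 151.3@89.4 x 140.9@179.4 n=3357 [0.153  0.1546 0.156  0.1736 0.1768]
floor slopes dx,dy [-0.0019  0.0043] z at centre 0.1553 2375
[0.56409297 0.34036556 0.26469236] [ 0.0013 -0.0028 -0.0051]
```

View pics/s6.png

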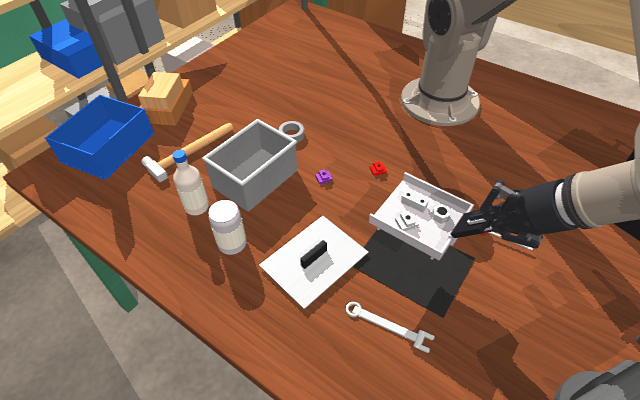

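>>> inch_along([
  [0, -0.008, 0.006, 0, 0, 0],
  [0, -0.021, 0.0175, 0, 0, 0],
  [0, -0.035, 0.029, 0, 0, 0],
  [0, -0.052, 0.0435, 0, 0, 0],
  [0, -0.069, 0.0576, 0, 0, 0],
])

```text
clock: 18.1
tcp_pos: [0.5641, 0.2486, 0.2663]
orientation: [0.011, 2.952, -1.072]
contact_force: [0.3, -0.0, -5.9]
grip_width: 0.0103
gripper_force: 108.9
```

>>> inch_along([
  [0, -0.0138, 0.0115, 0, 0, 0],
  [0, -0.0276, 0.023, 0, 0, 0],
  [0, -0.0414, 0.0345, 0, 0, 0],
  [0, -0.0552, 0.046, 0, 0, 0],
  [0, -0.069, 0.0576, 0, 0, 0],
])

```text
clock: 18.6
tcp_pos: [0.5638, 0.1593, 0.2669]
orientation: [0.011, 2.952, -1.07]
contact_force: [0.3, -1.0, -4.7]
grip_width: 0.0103
gripper_force: 108.9
```

>>> inch_along([
  [0, -0.0138, 0.0115, 0, 0, 0],
  [0, -0.0276, 0.023, 0, 0, 0],
  [0, -0.0414, 0.0345, 0, 0, 0],
  [0, -0.0552, 0.046, 0, 0, 0],
  [0, -0.064, 0.0535, 0, 0, 0],
])

```text
clock: 19.1
tcp_pos: [0.5631, 0.0746, 0.267]
orientation: [0.014, 2.952, -1.071]
contact_force: [0.5, -0.4, -5.6]
grip_width: 0.0103
gripper_force: 108.9
```

>>> inch_along([
  [0, 0, 0, 0, 0, 0],
  [0, 0, 0, 0, 0, 0],
])

```text
clock: 19.3
tcp_pos: [0.5634, 0.0776, 0.2667]
orientation: [0.011, 2.952, -1.068]
contact_force: [0.0, 0.6, -5.8]
grip_width: 0.0106
gripper_force: 108.9
```

```bash
cat >> h.py <<'E'
OFF=np.array([.0015,.1405,.1277]) # TCP minus tray origin, tray level, x at -90
NOTCH=np.array([.062,0,.009]); RIM=np.array([.5762,-.1794,.1])
def trayto(th,yaw,notch):
    R,Rt=grip(th,yaw); o=Rn.from_euler("z",90,degrees=True).apply(OFF)
    rel(np.array(notch)+Rt.apply(o-NOTCH),R)
E
python3 - <<'E'
from h import *
print(r.get_obs()["joints"]); trayto(0,-3.5,RIM+[.0006,.01,.03])
E
```

```text
[-0.85757602  0.51702038  0.47716745  1.82219219  0.43505056  1.18494714
  0.92801546]
shift [-0.0274 -0.0228  0.0426] turn [0.004  0.0386 0.0398]
```

>>> inch_along([
  [-0.004, -0.004, 0.007, 0.001, 0.006, 0.006],
  [-0.011, -0.009, 0.017, 0.002, 0.015, 0.016],
  [-0.018, -0.015, 0.028, 0.003, 0.025, 0.026],
  [-0.024, -0.020, 0.037, 0.004, 0.034, 0.035],
  [-0.0274, -0.0228, 0.0426, 0.004, 0.0386, 0.04],
])

```text
clock: 19.8
tcp_pos: [0.591, 0.0301, 0.2484]
orientation: [-0.094, -2.928, 1.07]
contact_force: [0.1, -0.5, -5.3]
grip_width: 0.0105
gripper_force: 108.9
```

>>> inch_along([
  [0, 0, 0, 0, 0, 0],
  [0, 0, 0, 0, 0, 0],
])

```text
clock: 20.0
tcp_pos: [0.5905, 0.0322, 0.2486]
orientation: [-0.091, -2.93, 1.068]
contact_force: [-0.3, -0.5, -6.0]
grip_width: 0.0103
gripper_force: 109.0
```

```bash
python3 - <<'E'
from h import *
p=trayfit("top",zlo=.11,ylim=(-.3,.0)); cv2.imwrite("pics/t7.png",p[80:300,180:480].repeat(2,0).repeat(2,1)); trayfit("scene",zlo=.115,ylim=(-.3,0)); print(tool()[0]); trayto(0,-3.5,RIM+[.0006,.01,.03]); trayto(0,-3.5,RIM+[0,.001,.01])
E
```

```text
top c=(580.5,-106.3) 154.2@86.3 x 138.5@176.3 n=3549 [0.1351 0.1383 0.1407 0.1528 0.1626]
floor slopes dx,dy [0.0019 0.0038] z at centre 0.139 2235
scene c=(578.9,-92.1) 186.3@86.4 x 141.0@176.4 n=2909 [0.1372 0.1395 0.1421 0.1569 0.1618]
floor slopes dx,dy [-0.0087  0.0022] z at centre 0.1398 1525
[0.5904425  0.03293647 0.24875841]
shift [-0.0002 -0.0002  0.0002] turn [-0.0003  0.0002  0.0005]
shift [-0.0002  0.0058  0.0213] turn [-0.0003  0.0002  0.0005]
```

View pics/t7.png

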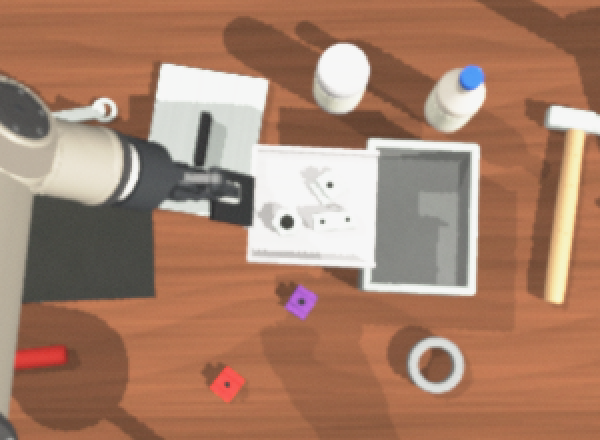

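The tray is level and square in front of the bin (crop edges x 250–377), with the near rim at crop x about 367. Lowering onto the rim now.

>>> inch_along([
  [0, 0.0012, 0.004, 0, 0, 0],
  [0, 0.0025, 0.009, 0, 0, 0],
  [0, 0.004, 0.015, 0, 0, 0],
  [0, 0.0058, 0.0213, 0, 0, 0],
  [0, 0.0058, 0.0213, 0, 0, 0],
])

```text
clock: 20.6
tcp_pos: [0.5896, 0.0229, 0.2279]
orientation: [-0.089, -2.93, 1.068]
contact_force: [-0.1, 0.2, -6.5]
grip_width: 0.0104
gripper_force: 108.9
```

>>> inch_along([
  [0, 0.0013, 0.0016, 0, 0, 0],
  [0, 0.0026, 0.0031, 0, 0, 0],
  [0, 0.0039, 0.0046, 0, 0, 0],
  [0, 0.0052, 0.0062, 0, 0, 0],
  [0, 0.0058, 0.007, 0, 0, 0],
])

```text
clock: 21.1
tcp_pos: [0.59, 0.023, 0.2195]
orientation: [-0.09, -2.931, 1.068]
contact_force: [0.5, 1.5, -4.9]
grip_width: 0.0106
gripper_force: 109.2
```

```bash
python3 - <<'E'
from h import *
print(r.get_obs()["contact_force"]); trayto(0,-3.5,RIM)
E
```

```text
[ 0.47403011  1.47132011 -4.9397718 ]
shift [-0.0001  0.0002  0.0008] turn [-0.0007 -0.0002 -0.0002]
```

>>> inch_along([
  [0, 0.0007, 0.0008, 0, 0, 0],
  [0, 0.0013, 0.0016, 0, 0, 0],
  [0, 0.0013, 0.0016, 0, 0, 0],
])

```text
clock: 21.4
tcp_pos: [0.59, 0.023, 0.2175]
orientation: [-0.09, -2.931, 1.068]
contact_force: [-0.0, 2.7, -6.1]
grip_width: 0.0104
gripper_force: 109.1
```

```bash
python3 - <<'E'
from h import *
p=trayfit("top",zlo=.105,ylim=(-.3,.0))
for th in (8,16,32,50,70): print(th); trayto(th,-3.5,RIM+[0,0,.000])
E
```

```text
top c=(584.7,-116.8) 151.8@86.3 x 152.4@176.3 n=3163 [0.1053 0.1074 0.1098 0.1233 0.1315]
floor slopes dx,dy [-0.0019  0.0027] z at centre 0.1083 2028
8
shift [-0.0001 -0.0325 -0.0095] turn [-0.1403 -0.0002 -0.0004]
16
shift [-0.0001 -0.065  -0.0138] turn [-2.799e-01 -2.000e-04 -4.000e-04]
32
shift [-0.0002 -0.1301 -0.0088] turn [-5.592e-01 -1.000e-04 -4.000e-04]
50
shift [-0.0002 -0.1985  0.0181] turn [-8.734e-01 -0.000e+00 -4.000e-04]
70
shift [-2.000e-04 -2.605e-01  7.090e-02] turn [-1.2224e+00  0.0000e+00 -4.0000e-04]
```

```bash
python3 - <<'E'
from h import *
for th in (4,8,12,16,20): trayto(th,-3.5,RIM+[0,.0005,.0])
E
```

```text
shift [-0.0001 -0.0162 -0.006 ] turn [-0.0705 -0.0002 -0.0003]
shift [-0.0001 -0.0321 -0.0098] turn [-0.1403 -0.0002 -0.0004]
shift [-0.0001 -0.0483 -0.0125] turn [-2.101e-01 -2.000e-04 -4.000e-04]
shift [-0.0001 -0.0646 -0.0141] turn [-2.799e-01 -2.000e-04 -4.000e-04]
shift [-0.0001 -0.081  -0.0146] turn [-3.498e-01 -1.000e-04 -4.000e-04]
```

>>> inch_along([
  [0, -0.0162, -0.0055, -0.07, 0, 0],
  [0, -0.032, -0.0095, -0.14, 0, 0],
  [0, -0.0483, -0.012, -0.21, 0, 0],
  [0, -0.0646, -0.0138, -0.28, 0, 0],
  [0, -0.081, -0.0144, -0.35, 0, 0],
])

```text
clock: 21.95
tcp_pos: [0.5863, -0.0302, 0.2815]
orientation: [-0.095, -3.082, 0.54]
contact_force: [-0.2, 1.2, -6.2]
grip_width: 0.0102
gripper_force: 108.8
```

```bash
python3 - <<'E'
from h import *
print(r.get_obs()["joints"])
for th in (20,24,28,32,36,40): trayto(th,-3.5,RIM+[0,.0,.0])
E
```

```text
[-0.52153384  0.40336016  0.4194309   1.81572007  0.20979952  1.03078175
  1.26733266]
shift [-0.0005  0.0004  0.0006] turn [ 0.0027 -0.0003 -0.0003]
shift [-0.0005 -0.0152 -0.0044] turn [-0.0671 -0.0003 -0.0003]
shift [-0.0005 -0.0311 -0.0083] turn [-0.1369 -0.0003 -0.0003]
shift [-0.0005 -0.0473 -0.0111] turn [-0.2067 -0.0003 -0.0003]
shift [-0.0005 -0.0636 -0.0127] turn [-0.2765 -0.0003 -0.0003]
shift [-0.0005 -0.0799 -0.0132] turn [-3.464e-01 -3.000e-04 -3.000e-04]
```

>>> inch_along([
  [0, -0.0157, -0.0055, -0.07, 0, 0],
  [0, -0.0318, -0.0095, -0.14, 0, 0],
  [0, -0.048, -0.012, -0.21, 0, 0],
  [0, -0.0643, -0.0137, -0.28, 0, 0],
  [0, -0.0805, -0.0142, -0.35, 0, 0],
])

```text
clock: 22.45
tcp_pos: [0.5816, -0.1012, 0.3224]
orientation: [-0.096, -3.139, -0.005]
contact_force: [-0.2, 1.7, -5.3]
grip_width: 0.0105
gripper_force: 108.8
```

```bash
python3 - <<'E'
from h import *
print(r.get_obs()["joints"])
for th in (40,44,48,52,56,60): trayto(th,-3.5,RIM)
E
```

```text
[-0.21075671  0.33050954  0.35499151  1.76248251 -0.13259118  1.0727831
  1.69985743]
shift [-0.0009  0.0004  0.0013] turn [ 0.0036 -0.001  -0.0001]
shift [-0.0009 -0.0152 -0.0037] turn [-0.0662 -0.001  -0.0001]
shift [-0.0009 -0.0311 -0.0076] turn [-0.136  -0.001  -0.0002]
shift [-0.0009 -0.0472 -0.0104] turn [-2.058e-01 -1.000e-03 -2.000e-04]
shift [-0.0009 -0.0635 -0.0121] turn [-2.756e-01 -1.000e-03 -2.000e-04]
shift [-0.0009 -0.0799 -0.0126] turn [-3.454e-01 -1.000e-03 -3.000e-04]
```

>>> inch_along([
  [-0.0005, -0.0157, -0.005, -0.07, 0, 0],
  [-0.0005, -0.0318, -0.009, -0.14, 0, 0],
  [-0.0005, -0.048, -0.0115, -0.21, 0, 0],
  [-0.0005, -0.0643, -0.0132, -0.28, 0, 0],
  [-0.0005, -0.0805, -0.0137, -0.35, 0, 0],
])

```text
clock: 22.95
tcp_pos: [0.577, -0.1817, 0.3363]
orientation: [0.093, 3.081, 0.551]
contact_force: [0.4, 1.8, -1.8]
grip_width: 0.0106
gripper_force: 109.4
```

```bash
python3 - <<'E'
from h import *
print(r.get_obs()["joints"])
for th in (60,64,68,72,76): trayto(th,-3.5,RIM)
E
```

```text
[ 0.10863036  0.40153435  0.31420091  1.66203679 -0.47723583  1.2609131
  2.10288625]
shift [-0.0005  0.0001  0.0017] turn [ 0.0049 -0.0008  0.0003]
shift [-0.0005 -0.0155 -0.0033] turn [-0.0649 -0.0008  0.0002]
shift [-0.0005 -0.0314 -0.0073] turn [-0.1347 -0.0009  0.0002]
shift [-0.0005 -0.0475 -0.0101] turn [-2.046e-01 -9.000e-04  2.000e-04]
shift [-0.0005 -0.0638 -0.0118] turn [-2.744e-01 -9.000e-04  2.000e-04]
```

Weight has dropped, so the load is sliding off. Going to about 76° and looking.

>>> inch_along([
  [-0.0005, -0.0157, -0.004, -0.07, 0, 0],
  [-0.0005, -0.0316, -0.008, -0.14, 0, 0],
  [-0.0005, -0.0478, -0.0105, -0.21, 0, 0],
  [-0.0005, -0.0641, -0.0122, -0.28, 0, 0],
  [-0.0005, -0.0641, -0.0122, -0.28, 0, 0],
])

```text
clock: 23.45
tcp_pos: [0.5728, -0.2484, 0.3264]
orientation: [0.098, 2.964, 0.976]
contact_force: [-2.3, 3.3, 10.2]
grip_width: 0.0104
gripper_force: 110.8
```

>>> inch_along([
  [0, 0, 0, 0, 0, 0],
  [0, 0, 0, 0, 0, 0],
  [0, 0, 0, 0, 0, 0],
  [0, 0, 0, 0, 0, 0],
  [0, 0, 0, 0, 0, 0],
])

```text
clock: 23.95
tcp_pos: [0.5734, -0.246, 0.327]
orientation: [0.09, 2.968, 0.969]
contact_force: [-2.6, 0.6, 8.2]
grip_width: 0.0105
gripper_force: 110.8
```

```bash
python3 - <<'E'
from h import *
a=grab_frame("top")[0]; b=grab_frame("scene")[0]
cv2.imwrite("pics/p8.png",np.hstack([cv2.resize(a[120:260,320:460],(400,400)),cv2.resize(b[60:220,180:340],(400,400))]))
trayto(76,-3.5,RIM)
E
```

```text
shift [-0.0003 -0.0007  0.0017] turn [ 0.0028 -0.0005  0.0001]
```

View pics/p8.png

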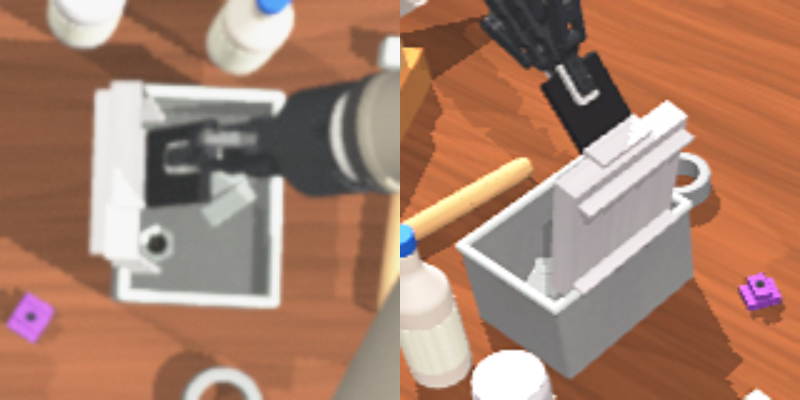

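In the top crop the nut (157,242) and jaw (225,203) are in the bin, with the T-nut hidden behind the tray. Lifting slightly and swinging back.

```bash
python3 - <<'E'
from h import *
for th in (76,68,60,52,44,36): trayto(th,-3.5,RIM+[0,0.001,.012])
E
```

```text
shift [-0.0002  0.0072 -0.0074] turn [ 0.0028 -0.0005  0.0001]
shift [-0.0002  0.0372  0.0058] turn [ 1.424e-01 -5.000e-04  1.000e-04]
shift [-0.0002  0.065   0.023 ] turn [ 2.821e-01 -4.000e-04  1.000e-04]
shift [-0.0003  0.0902  0.044 ] turn [ 4.217e-01 -4.000e-04  2.000e-04]
shift [-0.0003  0.1122  0.0682] turn [ 5.613e-01 -4.000e-04  2.000e-04]
shift [-0.0003  0.1306  0.0953] turn [ 7.009e-01 -4.000e-04  2.000e-04]
```

>>> inch_along([
  [0, 0.0037, -0.0037, 0, 0, 0],
  [0, 0.0072, -0.0074, 0, 0, 0],
  [0, 0.0372, 0.0058, 0.14, 0, 0],
  [0, 0.065, 0.023, 0.28, 0, 0],
  [0, 0.09, 0.044, 0.42, 0, 0],
])

```text
clock: 24.55
tcp_pos: [0.5804, -0.1474, 0.3435]
orientation: [0.099, 3.115, 0.32]
contact_force: [1.1, 0.0, -2.8]
grip_width: 0.0103
gripper_force: 109.6
```

```bash
python3 - <<'E'
from h import *
for th in (44,36,28,20,12): trayto(th,-3.5,RIM+[0,.001,.014])
E
```

```text
shift [0.0009 0.0306 0.0099] turn [ 0.135   0.0029 -0.0023]
shift [0.001  0.0586 0.0269] turn [ 0.2746  0.0027 -0.0025]
shift [0.0011 0.0839 0.0477] turn [ 0.4142  0.0026 -0.0027]
shift [0.0013 0.1061 0.0717] turn [ 0.5539  0.0024 -0.0029]
shift [0.0014 0.1247 0.0987] turn [ 0.6935  0.0022 -0.0031]
```

>>> inch_along([
  [0, 0.0306, 0.0099, 0.14, 0, 0],
  [0, 0.0586, 0.0269, 0.28, 0, 0],
  [0.001, 0.0839, 0.0477, 0.42, 0, 0],
  [0.001, 0.1061, 0.0717, 0.555, 0, 0],
  [0.001, 0.1247, 0.0987, 0.695, 0, 0],
])

```text
clock: 25.05
tcp_pos: [0.5887, -0.0028, 0.2729]
orientation: [-0.094, -3.037, 0.757]
contact_force: [-0.4, -0.2, -4.1]
grip_width: 0.0102
gripper_force: 109.5
```

>>> inch_along([
  [0, 0, 0, 0, 0, 0],
])

```text
clock: 25.15
tcp_pos: [0.5871, 0.0058, 0.2669]
orientation: [-0.069, -3.031, 0.751]
contact_force: [-1.0, 1.4, -3.5]
grip_width: 0.0102
gripper_force: 109.7
```

```bash
python3 - <<'E'
from h import *
for th,dy,dz in ((6,.005,.025),(0,.01,.05)): trayto(th,-3.5,RIM+[0,dy,dz])
f=grab_frame("top"); p=f[0]; cv2.imwrite("pics/t9.png",cv2.resize(p[130:250,330:450],(500,500)))
E
```

```text
shift [-0.0017  0.0087 -0.0016] turn [0.1076 0.0008 0.0158]
shift [-0.0016  0.023  -0.0142] turn [0.2123 0.0016 0.0157]
```

View pics/t9.png

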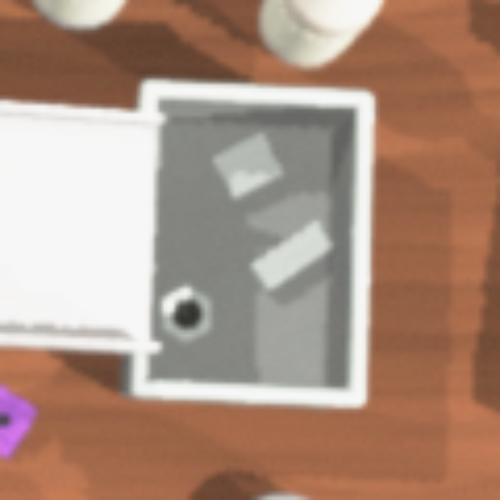

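All three fastenings lie in the bin: T-nut (247,165), jaw (290,255), nut (185,312). Now leveling the tray, lifting it and carrying it back.

>>> inch_along([
  [-0.001, 0.005, -0.002, 0.07, 0, 0.005],
  [-0.0016, 0.012, -0.007, 0.14, 0.001, 0.01],
  [-0.0016, 0.023, -0.0142, 0.212, 0.0016, 0.0157],
  [-0.0016, 0.023, -0.0142, 0.212, 0.0016, 0.0157],
])

```text
clock: 25.6
tcp_pos: [0.5919, 0.0252, 0.273]
orientation: [-0.109, -2.935, 1.063]
contact_force: [-0.4, 0.5, -3.1]
grip_width: 0.0104
gripper_force: 109.9
```

```bash
python3 - <<'E'
from h import *
# tray origin target on mat
T=np.array([.565,.2017,.003]); N=Rn.from_euler("z",-90,degrees=True).apply(NOTCH)
for z in (.09,.02): trayto(0,0,T+N+[0,0,z])
E
```

```text
shift [ 0.0485  0.2747 -0.1613] turn [ 0.0034 -0.0412 -0.0593]
shift [ 0.0489  0.3196 -0.1075] turn [ 0.0034 -0.0412 -0.0593]
```

0.32 m: rows .05 → 7 rows. Use 2 calls.

>>> inch_along([
  [0.006, 0.03, -0.02, 0, -0.008, -0.012],
  [0.013, 0.07, -0.043, 0, -0.016, -0.024],
  [0.02, 0.11, -0.066, 0.001, -0.024, -0.036],
  [0.027, 0.15, -0.089, 0.002, -0.033, -0.048],
  [0.034, 0.19, -0.112, 0.003, -0.041, -0.059],
])

```text
clock: 26.1
tcp_pos: [0.575, 0.2416, 0.2384]
orientation: [-0.01, -2.952, 1.071]
contact_force: [1.4, 0.8, -2.3]
grip_width: 0.0106
gripper_force: 109.8
```

```bash
python3 - <<'E'
from h import *
T=np.array([.565,.2017,.003]); N=Rn.from_euler("z",-90,degrees=True).apply(NOTCH)
for z in (.09,.02): trayto(0,0,T+N+[0,0,z])
E
```

```text
shift [ 0.0092  0.0885 -0.0509] turn [ 0.0021 -0.0031 -0.0058]
shift [0.0093 0.1334 0.0028] turn [ 0.0021 -0.0031 -0.0058]
```

>>> inch_along([
  [0.004, 0.03, -0.017, 0, 0, 0],
  [0.007, 0.06, -0.035, 0, 0, 0],
  [0.009, 0.0865, -0.0505, 0.002, -0.003, -0.006],
  [0.009, 0.0865, -0.0505, 0.002, -0.003, -0.006],
  [0.009, 0.0865, -0.0505, 0.002, -0.003, -0.006],
])

```text
clock: 26.6
tcp_pos: [0.5666, 0.3397, 0.2209]
orientation: [0.003, -2.951, 1.077]
contact_force: [1.4, -2.0, -3.4]
grip_width: 0.0104
gripper_force: 109.8
```

```bash
python3 - <<'E'
from h import *
trayfit("top",zlo=.08,ylim=(.05,.3)); trayfit("scene",zlo=.08,ylim=(.05,.3)); print(tool()[0])
T=np.array([.565,.2017,.003]); N=Rn.from_euler("z",-90,degrees=True).apply(NOTCH)
for z in (.09,.02): trayto(0,0,T+N+[0,0,z])
E
```

```text
top c=(565.8,198.6) 151.6@89.9 x 139.0@179.9 n=3620 [0.1078 0.1108 0.1131 0.116  0.1351]
floor slopes dx,dy [-0.0032 -0.0045] z at centre 0.1118 2575
scene c=(562.5,195.6) 141.2@0.0 x 151.5@90.0 n=3552 [0.1107 0.1123 0.1134 0.1149 0.1343]
floor slopes dx,dy [-0.0037 -0.0043] z at centre 0.1132 3115
[0.56700797 0.3380367  0.2214724 ]
shift [ 0.0005  0.0037 -0.0021] turn [-0.003  -0.0004 -0.0008]
shift [0.0005 0.0488 0.0514] turn [-0.003  -0.0004 -0.0008]
```

>>> inch_along([
  [0, 0.013, 0.011, 0, 0, 0],
  [0, 0.027, 0.027, 0, 0, 0],
  [0, 0.042, 0.045, 0, 0, 0],
  [0, 0.055, 0.06, 0, 0, 0],
  [0, 0.055, 0.06, 0, 0, 0],
])

```text
clock: 27.2
tcp_pos: [0.5637, 0.3429, 0.1346]
orientation: [0.007, -2.943, 1.084]
contact_force: [0.6, -0.7, -2.9]
grip_width: 0.0101
gripper_force: 109.8
```

>>> inch_along([
  [0, 0.0016, 0.0019, 0, 0, 0],
  [0, 0.0032, 0.0038, 0, 0, 0],
  [0, 0.0048, 0.0057, 0, 0, 0],
  [0, 0.0058, 0.007, 0, 0, 0],
  [0, 0.0058, 0.007, 0, 0, 0],
])

```text
clock: 27.7
tcp_pos: [0.5656, 0.3441, 0.1303]
orientation: [-0.004, 2.95, -1.079]
contact_force: [0.2, 0.3, -3.5]
grip_width: 0.0105
gripper_force: 109.9
```

>>> inch_along([
  [0, 0.001, 0.0012, 0, 0, 0],
  [0, 0.0019, 0.0023, 0, 0, 0],
  [0, 0.0019, 0.0023, 0, 0, 0],
])

```text
clock: 28.0
tcp_pos: [0.5658, 0.3444, 0.1284]
orientation: [-0.004, 2.949, -1.08]
contact_force: [-2.3, 1.1, 5.1]
grip_width: 0.0102
gripper_force: 111.0
```

>>> inch_along([
  [0, 0, 0, 0, 0, 0],
  [0, 0, 0, 0, 0, 0],
  [0, 0, 0, 0, 0, 0],
  [0, 0, 0, 0, 0, 0],
], finger_gap=0.045, force=50)

```text
clock: 28.4
tcp_pos: [0.5657, 0.3437, 0.127]
orientation: [-0.004, 2.95, -1.08]
contact_force: [-0.3, -0.5, -0.4]
grip_width: 0.045
gripper_force: 0.0
```

>>> inch_along([
  [0, 0, -0.03, 0, 0, 0],
  [0, 0, -0.07, 0, 0, 0],
  [0, 0, -0.11, 0, 0, 0],
  [0, 0, -0.15, 0, 0, 0],
  [0, 0, -0.15, 0, 0, 0],
])

```text
clock: 28.9
tcp_pos: [0.5657, 0.4458, 0.246]
orientation: [-0.009, 2.948, -1.066]
contact_force: [-0.2, -0.7, -0.5]
grip_width: 0.0448
gripper_force: 0.0
```

```bash
python3 - <<'E'
from h import *
p=trayfit("top",zlo=.01,ylim=(.13,.3),zhi=.06); cv2.imwrite("pics/t10.png",p); rel([.6,.15,.3],down(0)); rel([.6,.05,.3],down(80));print(r.get_obs()["joints"])
E
```

```text
top c=(565.0,204.7) 147.9@89.9 x 138.0@179.9 n=3047 [0.0149 0.0182 0.0207 0.0239 0.0425]
floor slopes dx,dy [0.0011 0.0007] z at centre 0.0191 2009
shift [-0.033  -0.2611  0.1452] turn [-0.543   0.549   1.5053]
shift [-0.0325 -0.3378  0.2094] turn [-0.6952  0.0647  0.1717]
[-1.06670276  0.86038095  0.32324183  1.21131303  0.2318841   1.61072591
  0.73623218]
```

View pics/t10.png

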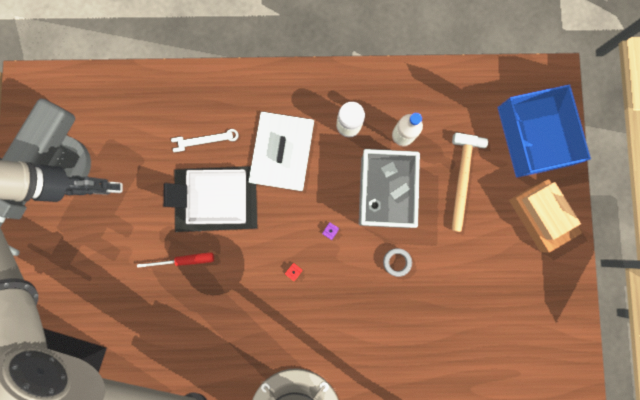

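Tray back on its mat and empty, three pieces in the bin, cover still at (281,150). Next: the cover.

>>> inch_along([
  [0, -0.02, 0, -0.14, 0.013, 0.034],
  [0, -0.05, 0.02, -0.28, 0.026, 0.068],
  [-0.01, -0.08, 0.05, -0.42, 0.04, 0.1],
  [-0.02, -0.12, 0.075, -0.56, 0.052, 0.136],
  [-0.03, -0.16, 0.1, -0.695, 0.065, 0.172],
])

```text
clock: 29.45
tcp_pos: [0.5955, 0.2509, 0.2679]
orientation: [-0.283, -3.127, 0.002]
contact_force: [0.7, 0.1, 0.0]
grip_width: 0.0452
gripper_force: 0.0
```

>>> inch_along([
  [0, 0, 0, 0, 0, 0],
])

```text
clock: 29.55
tcp_pos: [0.5999, 0.2364, 0.2699]
orientation: [0.316, 3.124, -0.013]
contact_force: [0.6, -0.9, 1.3]
grip_width: 0.0451
gripper_force: 0.0
```

```bash
python3 - <<'E'
from h import *
rel([.686,.0,.27],down(80))
E
```

```text
shift [-0.1317 -0.2144  0.0018] turn [-0.008   0.0019 -0.0271]
```

>>> inch_along([
  [-0.03, -0.045, 0, 0, 0, 0],
  [-0.06, -0.09, 0, 0, 0, 0],
  [-0.09, -0.13, 0, 0, 0, 0],
  [-0.11, -0.16, 0.02, 0, 0, 0],
  [-0.122, -0.184, 0.04, 0, 0, -0.027],
])

```text
clock: 30.05
tcp_pos: [0.6839, 0.0454, 0.228]
orientation: [-0.244, -3.13, 0.012]
contact_force: [1.0, -0.3, -0.2]
grip_width: 0.0452
gripper_force: 0.0
```

>>> inch_along([
  [0, 0, 0, 0, 0, 0],
  [0, 0, 0, 0, 0, 0],
])

```text
clock: 30.25
tcp_pos: [0.6823, 0.0498, 0.2273]
orientation: [-0.24, -3.126, 0.009]
contact_force: [-0.8, 0.1, -0.2]
grip_width: 0.0447
gripper_force: 0.0
```

```bash
python3 - <<'E'
from h import *
print(tool()[0]); c=camera_info("wrist");p,d=grab_frame("wrist"); cv2.imwrite("pics/w11.png",p); W=world(d,c); hsv=cv2.cvtColor(p,cv2.COLOR_BGR2HSV); x,y,z=np.moveaxis(W,-1,0)
m=(z>.03)&(z<.055)&(d>0)&(x>.6)&(x<.77)&(y>-.04)&(y<.1)&(hsv[...,2]<110)
k,l,s,_=cv2.connectedComponentsWithStats(m.astype(np.uint8)); i=1+np.argmax(s[1:,4]); q=W[l==i]; print("bar",s[i],rect(q),np.percentile(q[:,2],[2,50,98]))
m=(z>.039)&(z<.055)&(l==i); print("bar top",rect(W[m]))
rel([.6865,.031,.105],down(80))
E
```

```text
[0.68228616 0.04979967 0.22727065]
bar [ 297  166   16   73 1051] c=(685.3,30.5) 13.8@79.9 x 69.5@169.9 n=1051 [0.03870084 0.04283624 0.04420508]
bar top c=(685.3,30.3) 13.6@80.4 x 69.3@170.4 n=1028
shift [-0.0074 -0.0191  0.1233] turn [-0.0051 -0.0042  0.0235]
```

View pics/w11.png

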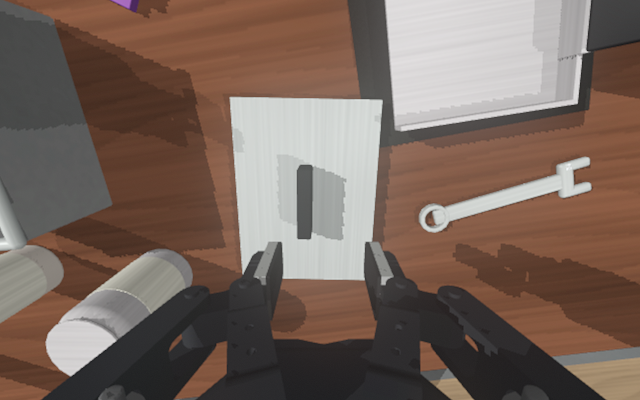

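Bar seen edge-on between the fingers at (304,202). Grasping it.

```bash
python3 - <<'E'
from h import *
rel([.6853,.0304,.091],down(80.2))
E
```

```text
shift [-0.0064 -0.0198  0.1373] turn [-0.0051 -0.0042  0.02  ]
```

>>> inch_along([
  [-0.007, -0.019, 0.02, -0.005, -0.004, 0.024],
  [-0.007, -0.0195, 0.06, -0.005, -0.004, 0.024],
  [-0.007, -0.0195, 0.1, -0.005, -0.004, 0.024],
  [-0.007, -0.0195, 0.1, -0.005, -0.004, 0.024],
])

```text
clock: 30.7
tcp_pos: [0.6832, 0.0326, 0.124]
orientation: [-0.269, -3.122, 0.001]
contact_force: [-0.7, -0.4, -0.4]
grip_width: 0.045
gripper_force: 0.0
```

```bash
python3 - <<'E'
from h import *
rel([.6853,.0304,.091],down(80.2))
E
```

```text
shift [-0.0027 -0.0018  0.033 ] turn [-0.0016 -0.0081 -0.001 ]
```

>>> inch_along([
  [-0.002, -0.001, 0.015, 0, -0.003, 0],
  [-0.002, -0.001, 0.033, 0, -0.003, 0],
  [-0.002, -0.001, 0.034, 0, -0.003, 0],
  [-0.002, -0.001, 0.034, 0, -0.003, 0],
])

```text
clock: 31.1
tcp_pos: [0.6891, 0.0293, 0.0955]
orientation: [0.273, 3.125, -0.0]
contact_force: [-0.1, -0.5, 0.6]
grip_width: 0.0447
gripper_force: 0.0
```

>>> inch_along([
  [0, 0, 0, 0, 0, 0],
  [0, 0, 0, 0, 0, 0],
  [0, 0, 0, 0, 0, 0],
  [0, 0, 0, 0, 0, 0],
  [0, 0, 0, 0, 0, 0],
], finger_gap=0.0, force=90)

```text
clock: 31.6
tcp_pos: [0.6896, 0.0291, 0.0965]
orientation: [0.273, 3.123, 0.0]
contact_force: [-1.0, 0.4, 6.8]
grip_width: 0.0121
gripper_force: 89.6
```

>>> inch_along([
  [0, 0, -0.03, 0, 0, 0],
  [0, 0, -0.07, 0, 0, 0],
  [0, 0, -0.11, 0, 0, 0],
  [0, 0, -0.14, 0, 0, 0],
  [0, 0, -0.15, 0, 0, 0],
])

```text
clock: 32.1
tcp_pos: [0.6896, 0.0291, 0.2489]
orientation: [0.273, 3.119, 0.002]
contact_force: [0.8, -0.7, -2.4]
grip_width: 0.012
gripper_force: 88.8
```

>>> inch_along([
  [0, 0, 0, 0, 0, 0],
  [0, 0, 0, 0, 0, 0],
])

```text
clock: 32.3
tcp_pos: [0.6872, 0.0293, 0.2431]
orientation: [0.273, 3.128, -0.001]
contact_force: [-0.0, -0.0, -3.8]
grip_width: 0.012
gripper_force: 88.7
```

```bash
python3 - <<'E'
from h import *
print(tool()[0]); rel([.6853,.0304,.24],down(80.2))
c=camera_info("top");p,d=grab_frame("top"); W=world(d,c); z=W[...,2]; hsv=cv2.cvtColor(p,cv2.COLOR_BGR2HSV)
m=(z>.1)&(z<.19)&(hsv[...,1]<60)&(hsv[...,2]>150)&(abs(W[...,0]-.68)<.15)&(abs(W[...,1]-.03)<.13)
k,l,s,_=cv2.connectedComponentsWithStats(m.astype(np.uint8)); i=1+np.argmax(s[1:,4]); q=W[l==i]; print(rect(q),np.percentile(q[:,2],[2,50,98]))
A=np.c_[q[:,:2],np.ones(len(q))]; print(np.linalg.lstsq(A,q[:,2],rcond=None)[0])
E
```

```text
[0.68719718 0.02933926 0.24311392]
shift [0.0021 0.0007 0.0031] turn [-0.0005  0.0017 -0.0034]
c=(677.1,-17.6) 50.6@82.1 x 195.8@172.1 n=1329 [0.15513524 0.15971373 0.16487227]
[-0.00538133 -0.00459458  0.163361  ]
```

```bash
python3 - <<'E'
from h import *
for n in ("top","scene"):
    f=np.load(n+"0.npz"); W=world(f["d"],camera_info(n)); x,y,z=np.moveaxis(W,-1,0)
    m=(z>.11)&(z<.25)&(x>.62)&(x<.85)&(y<0)&(y>-.35)
    k,l,s,_=cv2.connectedComponentsWithStats(m.astype(np.uint8))
    for i in range(1,k):
        if s[i,4]>20: print(n,rect(W[l==i]),W[l==i][:,2].max())
rel([.5757,-.0,.255],down(86.5)); rel([.5757,-.2445,.255],down(86.5)); print(r.get_obs()["joints"])
E
```

```text
top c=(757.5,-150.1) 61.1@34.0 x 60.1@124.0 n=482 0.12815449634835868
top c=(725.2,-295.9) 58.1@55.5 x 49.5@145.5 n=435 0.18367484326406378
scene c=(730.8,-293.2) 43.0@52.3 x 56.6@142.3 n=601 0.1819234554777373
scene c=(756.4,-151.6) 61.0@30.1 x 59.5@120.1 n=580 0.12267863434857214
shift [ 0.1045 -0.0482 -0.0124] turn [-0.0009  0.0007 -0.1133]
shift [ 0.0621 -0.289  -0.0122] turn [-0.0009  0.0007 -0.1133]
[-0.30710729  0.56248074  0.25286713  1.59240543 -0.15733752  1.00627004
  1.38908478]
```

>>> inch_along([
  [0.02, -0.01, -0.003, 0, 0, -0.02],
  [0.05, -0.022, -0.006, 0, 0, -0.05],
  [0.08, -0.035, -0.009, 0, 0, -0.08],
  [0.1, -0.045, -0.012, 0, 0, -0.113],
  [0.104, -0.048, -0.012, 0, 0, -0.113],
])

```text
clock: 32.85
tcp_pos: [0.5743, -0.0011, 0.2551]
orientation: [0.098, 3.14, -0.002]
contact_force: [0.3, 0.2, -2.2]
grip_width: 0.012
gripper_force: 88.6
```

>>> inch_along([
  [0, -0.03, 0, 0, 0, 0],
  [0, -0.07, 0, 0, 0, 0],
  [0, -0.11, 0, 0, 0, 0],
  [0, -0.15, 0, 0, 0, 0],
  [0, -0.18, 0, 0, 0, 0],
])

```text
clock: 33.35
tcp_pos: [0.566, -0.1824, 0.2554]
orientation: [0.1, 3.137, -0.002]
contact_force: [0.3, 0.2, -3.7]
grip_width: 0.012
gripper_force: 88.7
```

```bash
python3 - <<'E'
from h import *
rel([.5757,-.2445,.255],down(86.5)); print(r.get_obs()["joints"])
E
```

```text
shift [-0.0136 -0.0613  0.0005] turn [-0.0014  0.0031 -0.0029]
[-0.01813144  0.40282843  0.29092076  1.82011068 -0.1392354   0.93521303
  1.84007297]
```

>>> inch_along([
  [-0.004, -0.02, 0, 0, 0, 0],
  [-0.009, -0.045, 0.01, 0, 0, 0],
  [-0.0136, -0.0613, 0.02, 0, 0, 0],
  [-0.0136, -0.0613, 0.03, 0, 0.002, 0],
  [-0.0136, -0.0613, 0.035, 0, 0.002, 0],
])

```text
clock: 33.85
tcp_pos: [0.576, -0.2411, 0.2194]
orientation: [-0.098, -3.14, -0.001]
contact_force: [0.6, 0.2, -3.0]
grip_width: 0.0121
gripper_force: 88.6
```

>>> inch_along([
  [0, 0, 0, 0, 0, 0],
  [0, 0, 0, 0, 0, 0],
])

```text
clock: 34.05
tcp_pos: [0.5767, -0.2404, 0.2217]
orientation: [0.094, 3.138, 0.0]
contact_force: [-0.9, 0.1, -1.9]
grip_width: 0.0118
gripper_force: 88.6
```

```bash
cat > cov.py <<'E'
from h import *
print(tool()[0]); rel([.5757,-.2445,.21],down(86.5))
for n in ("top","scene"):
    c=camera_info(n);p,d=grab_frame(n); W=world(d,c); x,y,z=np.moveaxis(W,-1,0); hsv=cv2.cvtColor(p,cv2.COLOR_BGR2HSV)
    b=(d>0)&(hsv[...,1]<60)&(hsv[...,2]>150)&(x>.44)&(x<.69)&(y<-.13)&(y>-.36)
    m=b&(z>.103)&(z<.15)
    k,l,s,_=cv2.connectedComponentsWithStats(m.astype(np.uint8)); i=1+np.argmax(s[1:,4]); q=W[l==i]; print(n,rect(q),np.percentile(q[:,2],[2,50,98]).round(4))
    A=np.c_[q[:,:2],np.ones(len(q))]; co=np.linalg.lstsq(A,q[:,2],rcond=None)[0]; print(co[:2].round(4), (co@[.5722,-.2443,1]).round(4))
    cv2.imwrite(f"pics/cov_{n}.png",p)
a,b=[cv2.imread(f"pics/cov_{n}.png") for n in ("top","scene")]
cv2.imwrite("pics/cov.png",np.hstack([cv2.resize(a[120:260,320:460],(400,400)),cv2.resize(b[80:240,170:330],(400,400))]))
E
python3 cov.py
```

```text
[ 0.57669378 -0.24037787  0.22166931]
shift [ 0.0008 -0.0042  0.0117] turn [0.0003 0.0025 0.0012]
top c=(578.1,-203.3) 76.0@86.0 x 195.1@176.0 n=1453 [0.133  0.1382 0.1431]
[-0.0049  0.0007] 0.1382
scene c=(572.3,-239.3) 147.6@86.3 x 197.6@176.3 n=2840 [0.1044 0.1388 0.1415]
[-0.0173  0.0085] 0.1377
```

View pics/cov.png

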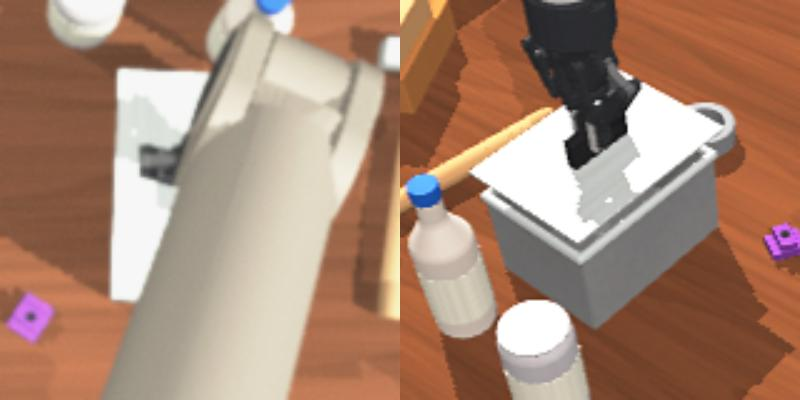

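>>> inch_along([
  [0.001, -0.003, 0, 0, 0.001, 0],
  [0.0017, -0.0058, 0.003, 0, 0.002, 0],
  [0.0017, -0.0058, 0.009, 0, 0.002, 0],
  [0.0017, -0.0058, 0.015, 0, 0.002, 0],
  [0.0017, -0.0058, 0.015, 0, 0.002, 0],
])

```text
clock: 34.65
tcp_pos: [0.5737, -0.247, 0.2055]
orientation: [-0.097, -3.139, -0.001]
contact_force: [-0.3, -0.1, -2.7]
grip_width: 0.0118
gripper_force: 88.6
```

>>> inch_along([
  [0, 0, 0, 0, 0, 0],
])

```text
clock: 34.75
tcp_pos: [0.5742, -0.2472, 0.2065]
orientation: [0.097, 3.14, -0.0]
contact_force: [0.2, 0.6, -3.0]
grip_width: 0.0118
gripper_force: 88.6
```

```bash
python3 cov.py
```

```text
[ 0.57420127 -0.24718937  0.20645693]
shift [-0.0013  0.0028 -0.0035] turn [-0.0001  0.0001 -0.0004]
top c=(574.9,-210.4) 77.2@86.2 x 196.1@176.2 n=1441 [0.1182 0.1229 0.128 ]
[-0.0039  0.0057] 0.1228
scene c=(570.0,-246.4) 148.8@86.4 x 197.1@176.4 n=2842 [0.1039 0.1234 0.1264]
[-0.0236 -0.0179] 0.123
```

>>> inch_along([
  [-0.0007, 0.001, 0.002, 0, 0, 0],
  [-0.0007, 0.001, 0.004, 0, 0, 0],
  [-0.0007, 0.001, 0.006, 0, 0, 0],
  [-0.0007, 0.001, 0.008, 0, 0, 0],
])

```text
clock: 35.25
tcp_pos: [0.575, -0.2464, 0.1986]
orientation: [0.097, 3.139, -0.0]
contact_force: [-0.5, -0.2, -2.6]
grip_width: 0.0119
gripper_force: 88.6
```

>>> inch_along([
  [0, 0, 0.002, 0, 0, 0],
  [0, 0, 0.004, 0, 0, 0],
  [0, 0, 0.006, 0, 0, 0],
  [0, 0, 0.006, 0, 0, 0],
])

```text
clock: 35.65
tcp_pos: [0.5749, -0.2463, 0.1925]
orientation: [0.097, 3.14, -0.0]
contact_force: [0.5, -0.2, -2.4]
grip_width: 0.0122
gripper_force: 88.6
```

It is entering cleanly with no contact yet; a little further, then release.

>>> inch_along([
  [0, 0, 0.001, 0, 0, 0],
  [0, 0, 0.002, 0, 0, 0],
  [0, 0, 0.002, 0, 0, 0],
])

```text
clock: 35.95
tcp_pos: [0.5752, -0.2465, 0.1915]
orientation: [0.097, 3.139, -0.0]
contact_force: [-2.8, 1.3, 4.0]
grip_width: 0.0124
gripper_force: 89.5
```

>>> inch_along([
  [0, 0, 0, 0, 0, 0],
  [0, 0, 0, 0, 0, 0],
  [0, 0, 0, 0, 0, 0],
  [0, 0, 0, 0, 0, 0],
], finger_gap=0.04, force=40)

```text
clock: 36.35
tcp_pos: [0.5752, -0.2464, 0.1909]
orientation: [0.097, 3.139, -0.001]
contact_force: [0.9, -0.4, 0.3]
grip_width: 0.0399
gripper_force: 0.0
```

>>> inch_along([
  [0, 0, -0.03, 0, 0, 0],
  [0, 0, -0.07, 0, 0, 0],
  [0, 0, -0.12, 0, 0, 0],
  [0, 0, -0.16, 0, 0, 0],
  [0, 0, -0.16, 0, 0, 0],
])

```text
clock: 36.85
tcp_pos: [0.5772, -0.2478, 0.3577]
orientation: [0.097, 3.128, -0.005]
contact_force: [0.2, -0.1, -0.4]
grip_width: 0.0399
gripper_force: 0.0
```

>>> inch_along([
  [-0.02, 0.05, 0, 0, 0, 0],
  [-0.02, 0.1, 0, 0, 0, 0],
  [-0.02, 0.15, 0, 0, 0, 0],
  [-0.02, 0.2, 0, 0, 0, 0],
  [-0.02, 0.24, 0, 0, 0, 0],
])

```text
clock: 37.35
tcp_pos: [0.6094, -0.0051, 0.3501]
orientation: [-0.094, -3.14, -0.0]
contact_force: [1.0, -0.5, -0.6]
grip_width: 0.0397
gripper_force: 0.0
```

```bash
python3 cov.py; python3 - <<'E'
from h import *
trayfit("top",zlo=.01,ylim=(.13,.3),zhi=.06)
E
cp pics/cov.png pics/cov2.png
```

```text
[ 0.60935137 -0.00505235  0.35007404]
shift [ 0.0192 -0.2411  0.14  ] turn [ 0.0002 -0.      0.001 ]
top c=(574.1,-244.5) 145.7@86.6 x 195.8@176.6 n=4282 [0.1038 0.1082 0.1132]
[0.001  0.0021] 0.1083
scene c=(570.5,-246.2) 148.8@86.9 x 196.6@176.9 n=3023 [0.1054 0.1082 0.1113]
[-0.0003 -0.0017] 0.1084
top c=(564.9,204.9) 148.1@89.9 x 138.0@179.9 n=3000 [0.0148 0.0183 0.0208 0.0239 0.0431]
floor slopes dx,dy [-0.0025 -0.0015] z at centre 0.0192 1991
```

View pics/cov2.png

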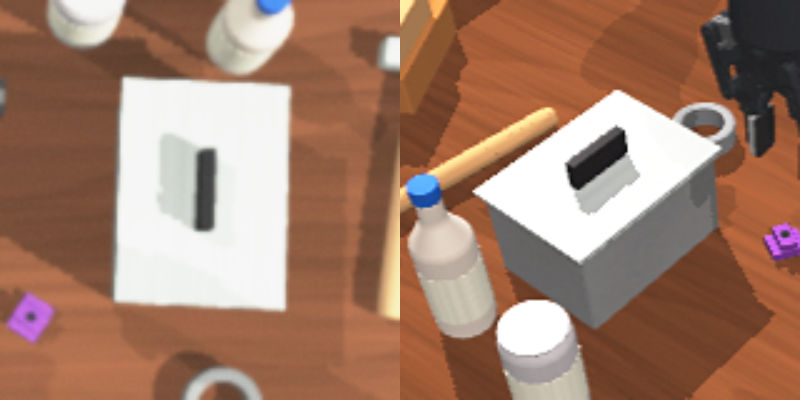

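The cover sits level on the bin, plate top at 108 mm (109 nominal), and the tray is flat on the mat. Handing in.

>>> inch_along([
  [0, 0, 0, 0, 0, 0],
  [0, 0, 0, 0, 0, 0],
])

```text
clock: 37.7
tcp_pos: [0.6095, -0.0101, 0.3505]
orientation: [0.101, 3.14, -0.002]
contact_force: [-0.6, -1.1, -1.0]
grip_width: 0.04
gripper_force: 0.0
```

```bash
python3 -c "
from bench import r
print(r.hand_in())"
```

```text
the job is handed in; nothing more can be done
None
```

The job is handed in, though the hand-in printed no verdict: the nut, T-nut and jaw were tipped into the bin, the empty tray is flat on its mat, and the cover measures level and fully down on the rim.

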